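Move the lock queue to the bench rack

TASK

Move the four jobs (brass cylinder, nickel cylinder, padlock, red-headed key), one by one, from the grey queue tray to the white bench rack so that they keep their order counted from the red end: the job next to the queue tray's red end goes into the bay next to the rack's red end, and so on. Set each one down flat in the middle of its bay, pointing front to back as it did before (either way round and either face up). The cylinders sit with their tails under a dark steel lip and must be drawn forward before they can be lifted.

Things in the scene. Friction and masses are not known exactly. Their poses are not given: they have to be found in the camera images.
- brass_mid (a point): Brass (yellow) lock cylinder, lying on its flank in its tray bay: 62 mm long (own y; along the bay's x), 30 mm across (own z, near level), 17 mm high; grey cam at mid-length sticks out 7 mm sideways (own +z); 0.2 kg. Site: middle of the body, 7 mm above its underside. Grip across the 30 mm, 16 mm forward of the point (bay's -x), clear of the cam and lip.
- nickel_mid (a point): Nickel (silver-grey) lock cylinder, lying on its flank in its tray bay: 62 mm long (own y; along the bay's x), 30 mm across (own z, near level), 17 mm high; grey cam at mid-length sticks out 7 mm sideways (own +z); 0.2 kg. Site: middle of the body, 7 mm above its underside. Grip across the 30 mm, 16 mm forward of the point (bay's -x), clear of the cam and lip.
- padlock_mid (a point): Brass padlock lying flat: 70 mm long (own z, body to shackle; along the bay's +x at the start), 45 mm wide (own y), 18 mm thick (own x, vertical); 0.16 kg. Site: middle of the whole length, 9 mm above its underside. The solid body is the 36 mm away from the shackle: grip it across the 45 mm width, 17 mm from the point along own -z.
- key_mid (a point): Key with red plastic head, lying flat: 65 mm long (own y, towards the head; along the bay's -x at the start), head 30 mm wide (own x), 33 long, 6 thick; blade 8 wide, 2 thick; 20 g. Site: middle of the whole length, 3 mm above its underside. Grip across the head, 16 mm from the point along own +y. (The black-headed key is not part of the job.)
- queue_tray: Queue tray, fixed: aluminium plate 92 x 280 x 6 mm (x, y, z), end blocks 22 mm high; the one at its +y end is red, the other bare metal. Origin at the centre of its underside, on the worktop; z up, -x is its front, facing the robot. Four bays stand on it at y = +96 (beside the red end), +32, -32, -96 mm, in varying order.
- bay_brass: Queue tray bay where the brass cylinder starts: fixed grey plate 90 x 60 mm (x, y), blue tag in front (colour means nothing). Origin under it, 6 mm above worktop; axes as tray's; floor 10 mm above origin. Dark lip, 26 mm wide, from a post at its back (x +43) to x +27 mm, underside 30, top 34 mm above origin: covers the last 11-13 mm of the lock; draw the lock 20 mm to -x, then lift. Front open.
- bay_nickel: Queue tray bay where the nickel cylinder starts: fixed grey plate 90 x 60 mm (x, y), green tag in front (colour means nothing). Origin under it, 6 mm above worktop; axes as tray's; floor 10 mm above origin. Dark lip, 26 mm wide, from a post at its back (x +43) to x +27 mm, underside 30, top 34 mm above origin: covers the last 11-13 mm of the lock; draw the lock 20 mm to -x, then lift. Front open.
- bay_padlock: Queue tray bay where the padlock starts: fixed plain grey plate 90 x 60 mm (x, y), white tag in front. Origin under it, 6 mm above worktop; axes as tray's; floor 10 mm above origin. No lip.
- bay_key: Queue tray bay where the red-headed key starts: fixed grey plate 90 x 60 mm (x, y), yellow tag in front. Origin under it, 6 mm above worktop; axes as tray's; floor 10 mm above origin, with a plinth 72 x 18 mm, 10 mm high, on which the key lies; its head overhangs the plinth 6 mm on either side. No lip.
- bench_rack: Bench rack, fixed, the destination: white, 92 x 280 mm (x, y), floor 8 mm above origin, end blocks 22 mm high; the one at its -y end is red. Origin at the centre of its underside, on the worktop; z up, -x is its front, facing the robot. Dark ridges 5 mm high part it into four bays 60 mm wide, middles at x = 0, y = -96 (first, beside the red end), -32, +32, +96 mm.
Things that resemble listed ones, but are neither listed nor needed, are in the scene too. What is shaped like the part that bears padlock_mid but brown is not meant.

How it is judged:
At the end, for the whole second after the job is handed in: Each job is in the rack bay of the same count from the red end as at the start: middle within 15 mm of the bay's middle along the row and 18 mm front to back, resting on the floor (5 mm), pointing front to back (0.35 rad), key and padlock flat (0.2 rad), cylinders on a flank, at rest (((y of bay_brass in the frame of queue_tray between 0.076 and 0.116 m and y of brass_mid in the frame of bench_rack between -0.111 and -0.081 m) or (y of bay_brass in the frame of queue_tray between 0.012 and 0.052 m and y of brass_mid in the frame of bench_rack between -0.047 and -0.017 m) or (y of bay_brass in the frame of queue_tray between -0.052 and -0.012 m and y of brass_mid in the frame of bench_rack between 0.017 and 0.047 m) or (y of bay_brass in the frame of queue_tray between -0.116 and -0.076 m and y of brass_mid in the frame of bench_rack between 0.081 and 0.111 m)) and x of brass_mid in the frame of bench_rack between -0.018 and 0.018 m and z of brass_mid in the frame of bench_rack between 0.01 and 0.02 m and angle between the y axis of each of brass_mid, nickel_mid, key_mid and the x axis of bench_rack, either way round below 0.35 rad and angle between brass_mid's own z axis and vertical between 1.1 and 2.04 rad and linear speed of each of brass_cyl, nickel_cyl, padlock, red_key below 0.02 m/s and ((y of bay_nickel in the frame of queue_tray between 0.076 and 0.116 m and y of nickel_mid in the frame of bench_rack between -0.111 and -0.081 m) or (y of bay_nickel in the frame of queue_tray between 0.012 and 0.052 m and y of nickel_mid in the frame of bench_rack between -0.047 and -0.017 m) or (y of bay_nickel in the frame of queue_tray between -0.052 and -0.012 m and y of nickel_mid in the frame of bench_rack between 0.017 and 0.047 m) or (y of bay_nickel in the frame of queue_tray between -0.116 and -0.076 m and y of nickel_mid in the frame of bench_rack between 0.081 and 0.111 m)) and x of nickel_mid in the frame of bench_rack between -0.018 and 0.018 m and z of nickel_mid in the frame of bench_rack between 0.01 and 0.02 m and angle between nickel_mid's own z axis and vertical between 1.1 and 2.04 rad and ((y of bay_padlock in the frame of queue_tray between 0.076 and 0.116 m and y of padlock_mid in the frame of bench_rack between -0.111 and -0.081 m) or (y of bay_padlock in the frame of queue_tray between 0.012 and 0.052 m and y of padlock_mid in the frame of bench_rack between -0.047 and -0.017 m) or (y of bay_padlock in the frame of queue_tray between -0.052 and -0.012 m and y of padlock_mid in the frame of bench_rack between 0.017 and 0.047 m) or (y of bay_padlock in the frame of queue_tray between -0.116 and -0.076 m and y of padlock_mid in the frame of bench_rack between 0.081 and 0.111 m)) and x of padlock_mid in the frame of bench_rack between -0.018 and 0.018 m and z of padlock_mid in the frame of bench_rack between 0.012 and 0.022 m and angle between the z axis of padlock_mid and the x axis of bench_rack, either way round below 0.35 rad and angle between the x axis of padlock_mid and the z axis of bench_rack, either way round below 0.2 rad and ((y of bay_key in the frame of queue_tray between 0.076 and 0.116 m and y of key_mid in the frame of bench_rack between -0.111 and -0.081 m) or (y of bay_key in the frame of queue_tray between 0.012 and 0.052 m and y of key_mid in the frame of bench_rack between -0.047 and -0.017 m) or (y of bay_key in the frame of queue_tray between -0.052 and -0.012 m and y of key_mid in the frame of bench_rack between 0.017 and 0.047 m) or (y of bay_key in the frame of queue_tray between -0.116 and -0.076 m and y of key_mid in the frame of bench_rack between 0.081 and 0.111 m)) and x of key_mid in the frame of bench_rack between -0.018 and 0.018 m and z of key_mid in the frame of bench_rack between 0.006 and 0.016 m and angle between the z axis of key_mid and the z axis of bench_rack, either way round below 0.2 rad); the robot touches nothing.
It also fails if it takes over 88 s, if anything falls off the work surface, if the arm or the gripper's body presses on something with over 40 N, if the wrist force passes 120 N, or if a joint passes its speed limit or range.

ROBOT

A 6-joint arm with a two-finger parallel gripper is mounted at the origin on a cart in front of the work surface, level with it; the furniture and walls round the work are solid. World frame = base frame: x ahead of the robot, y to its left, z up, the work surface at z = 0. Lengths are in m, angles in rad, forces in N, time in s.
With the tool pointing down it reaches from about 0.35 to 0.975 m from the base axis. Payload 4.9 kg.
Tool frame: the origin (TCP) lies on the centre line of the jaws, within the pads' length; the fingertips stand 14 mm ahead of it and the grasp point (between the pads) lies 5 mm behind it; y points along the fingers, z is the direction in which the jaws open and shut, and the axes are right-handed (so a half turn about y gives the same grasp; the last joint's range is limited). The gripper opens to 85 mm and grips with 20 to 120 N. Pads are 22 mm wide; open, the fingers measure 114 mm over their backs; the gripper's body (76 mm by 85 mm) begins 54 mm behind the grasp point. The pads swing forward as they close: fully open they stand 13 mm farther back than shut.
Start: joints at [1.097, 0.053, 1.613, -0, 1.476, -0.119], TCP at [0.217, 0.586, 0.245] pointing down, gripper open.
Joint ranges: [-3.01, 3.01], [-1.01, 2.22], [0.06, 2.58], [-1.02, 4.17], [0.09, 2.62], [-3.14, 3.14]. Speed limits (rad/s): [2.57, 2.57, 3.14, 3.14, 3.14, 3.14].

INTERFACE

Orientations are given as a rotation vector (axis times angle).
In Python, from station import ctrl gives the robot as it stands.
- The arm moves only by the tool servo_tool, never from a script. Its arguments are lists of equal length, an entry for each row: "delta_pos": the shift along the tool's x, y, z in m, a list of three; "dr": the turn, a rotation vector about the tool's x, y, z in degrees, a list of three; "grip": the opening, from 0 (shut) to 1 (fully open). In form: {"delta_pos": [[x, y, z], ...], "dr": [[rx, ry, rz], ...], "grip": [grip, ...]}. A call has 1 to 5 rows; each row shifts and turns the pose as measured when the row begins, along the tool's axes as they then stand; what a row does not reach is not made up. A row lasts 1/8 s, in which the tool goes at most 62.5 mm and 10.7 degrees, less where a joint would pass 70% of its speed; a pose out of reach is approached as far as the arm can. A call is refused whole if a number of a shift passes 0.0625 or a number of a turn 10.7, either way. A call with a gripper value outside its range is refused whole. The fingers move at their own pace and stop on an object; "grip_force" is the grip in N (left out, the last holds). Time passes only in rows, so rows that do not move let the fingers close. It gives the time, the measured TCP pose, the force and the opening at its end, in the units of the state.
- ctrl.get_obs(): the state, without advancing time (a new reading comes with each control period).
- ctrl.get_image(name): name is "side" or "top" or "wrist"; returns the picture (420x560x3 uint8, red, green, blue); there is no depth.
- ctrl.camera_params(name): a dict with "fovy" (degrees; the focal length in pixels is half the picture's height over the tangent of half this angle, whatever the lens; pixels are square), "cx", "cy" (the principal point, pixels), "k1" (the pictures are not rectified: a ray, as slopes to the right and down, at radius r is drawn at 1 + k1 r^2 times it, then the intrinsics apply), "eye" and "rotation" of the camera in the world. Camera axes: x right, y down, z forward; pixel columns grow to the right and rows downward; lengths in m; the calibration is good to about 2 mm. A picture is of the moment at which its call begins: read the wrist's pose just before it. camera_params takes no time and is no camera call; for the wrist camera it gives the pose at the moment of the call.
- ctrl.finish_job(): hands the job in, once; it reports no verdict.
Trained networks look in the newest picture that a camera, given by its name, has taken for a name from the list of things; names that differ only in an ending like _2 or _b are one class to them, and where a whole thing is asked for, a point or a joint stands for the part that bears it (a point fixed in the world has none). Each returns a list of dicts, best first, with "score" (0 to 1); they miss things now and then, are a little off and sometimes report something else, mostly with a low value. They report only what shows in the picture. A call takes as long as a camera call. They do not tell look-alikes from the thing itself.
- ctrl.masks_of(camera, label): "pixels" (420x560 bool, what is visible of it) and "extent" ([left, top, right, bottom] in pixels, round what is visible of it).
The state is a dict: "t": time; "q": joint angles; "dq": joint speeds; "effort": joint torques, N m; "tool_pos": TCP position; "tool_rot": TCP orientation; "contact_force": force on the tool from outside, world axes, zero at the start; "wrist_torque": the same for the moment, N m; "opening": finger opening in m.
Only numpy, scipy, OpenCV 4.12 (cv2) and the standard library are available. Lean on these libraries where they do the work, as an engineer would, in place of code of your own. Each camera call takes 0.05 s, during which the arm holds its last target.

## Working session

There is one attempt and no reset: what is moved stays moved. The work goes in short steps, Python scripts to look and compute and a tool call to move; the robot and the scene stay as the last step left them, time stands still between calls to the robot, and variables do not carry over. Pictures are saved under pics/ and viewed, and the job is handed in when it is done.

Besides the shell and the picture viewer there is one more tool, called as name(argument=value, ...) on one line, values as JSON. servo_tool: Moves the arm, as the interface text tells. Its arguments: {"type":"object","properties":{"delta_pos":{"type":"array","items":{"type":"array","items":{"type":"number"}}},"dr":{"type":"array","items":{"type":"array","items":{"type":"number"}}},"grip":{"type":"array","items":{"type":"number"}},"grip_force":{"type":"number"}},"required":["delta_pos","dr","grip"]}

```bash
mkdir -p pics; ls; python3 - <<'E'
from station import ctrl
import cv2,numpy as np
o=ctrl.get_obs()
for k,v in o.items(): print(k,np.round(v,3))
for n in ("side","top","wrist"):
    cv2.imwrite(f"pics/a_{n}.png",ctrl.get_image(n)[:,:,::-1])
    print(n,ctrl.camera_params(n))
E
```

```text
pics
t 0.0
q [ 1.097  0.053  1.614  0.     1.476 -0.119]
dq [-0.     0.001 -0.001 -0.001 -0.    -0.001]
effort [-3.0000e-03 -3.9372e+01 -3.7015e+01 -0.0000e+00  7.0000e-03  0.0000e+00]
tool_pos [0.217 0.586 0.244]
tool_rot [-1.555  0.279 -0.278]
contact_force [-0.175 -0.121  0.317]
wrist_torque [ 0.019 -0.004 -0.033]
opening 0.085
side {'fovy': 47.62519674206767, 'cx': 285.60098947537574, 'cy': 212.19938752944924, 'k1': -0.014836697908575528, 'eye': array([0.22111375, 1.68200556, 0.63369476]), 'rotation': array([-0.32987452,  2.52539932, -1.61647205])}
top {'fovy': 51.87505932161415, 'cx': 279.89061315208977, 'cy': 207.004331147077, 'k1': 0.011336742519798772, 'eye': array([0.42529576, 0.45879745, 1.0636592 ]), 'rotation': array([-2.1420695 ,  2.18294964, -0.11915026])}
wrist {'fovy': 62.059346387541, 'cx': 273.9518651956319, 'cy': 210.66025410212777, 'k1': -0.07425095205373836, 'eye': array([0.14344288, 0.61253257, 0.37151823]), 'rotation': array([2.35926485, 1.64382889, 0.25288638])}
```

View pics/a_top.png

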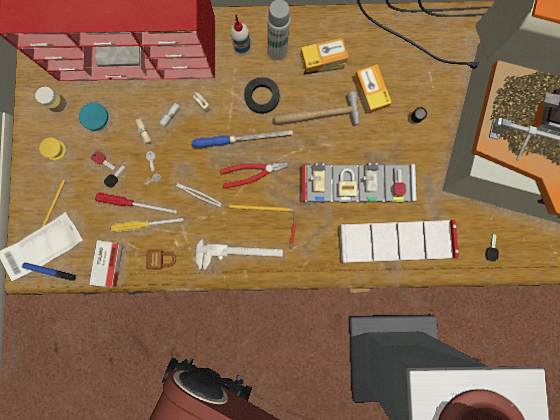

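View pics/a_side.png

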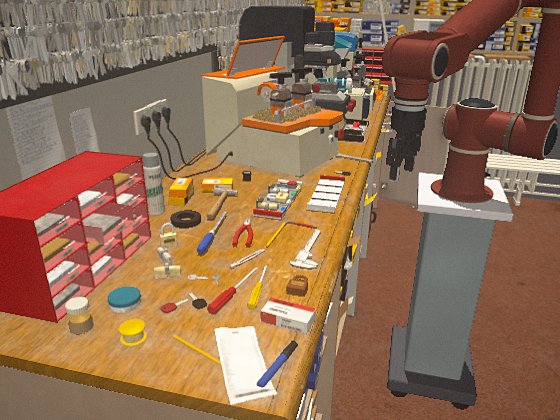

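View pics/a_wrist.png

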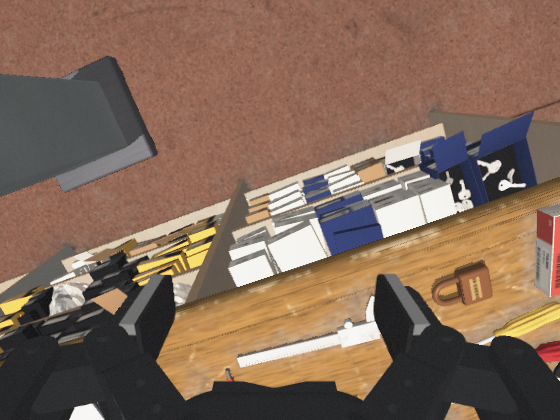

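```bash
cat > h.py <<'E'
import numpy as np,cv2
from scipy.spatial.transform import Rotation as R
from station import ctrl
def cam(n,p=None):
    p=p or ctrl.camera_params(n)
    f=210/np.tan(np.radians(p['fovy'])/2)
    return p,f,R.from_rotvec(p['rotation']).as_matrix()
def proj(n,X,c=None):
    p,f,M=c or cam(n); v=(np.atleast_2d(X)-p['eye'])@M
    s=v[:,:2]/v[:,2:]; s=s*(1+p['k1']*(s**2).sum(1,keepdims=True))
    return s*f+[p['cx'],p['cy']]
def unproj(n,uv,z,c=None):
    p,f,M=c or cam(n); d=(np.atleast_2d(uv)-[p['cx'],p['cy']])/f
    s=d.copy()
    for _ in range(10): s=d/(1+p['k1']*(s**2).sum(1,keepdims=True))
    r=np.c_[s,np.ones(len(s))]@M.T
    return p['eye']+r*((z-p['eye'][2])/r[:,2])[:,None]
E
python3 - <<'E'
from h import *
im=cv2.imread('pics/a_top.png')
cv2.imwrite('pics/b1.png',cv2.resize(im[150:275,290:470],None,fx=4.4,fy=4.4,interpolation=cv2.INTER_CUBIC))
for l in ['queue_tray','bench_rack','brass_mid','nickel_mid','padlock_mid','key_mid','bay_brass','bay_nickel','bay_padlock','bay_key']:
    for d in ctrl.masks_of('top',l)[:4]:
        m=d['pixels']; ys,xs=np.nonzero(m)
        if len(xs)<3: continue
        r=cv2.minAreaRect(np.c_[xs,ys].astype(np.float32))
        print(l,round(d['score'],2),len(xs),np.round([xs.mean(),ys.mean()],1),np.round(d['extent']),[np.round(q,1) for q in r])
E
```

```text
queue_tray 0.88 600 [353.8 185.5] [303. 163. 419. 206.] [array([358.9, 183. ]), array([ 39., 116.]), np.float64(89.5)]
bench_rack 0.62 4438 [398.3 241.3] [337. 221. 458. 262.] [array([398.5, 241.2]), array([ 38. , 118.2]), np.float64(87.8)]
bench_rack 0.39 239 [370.3 179.6] [363. 166. 374. 194.] [array([369.5, 179.5]), array([21., 13.]), np.float64(90.0)]
brass_mid 0.77 266 [317.8 180.1] [311. 166. 326. 193.] [array([317.5, 179. ]), array([24., 13.]), np.float64(90.0)]
nickel_mid 0.62 285 [369.8 179.8] [362. 164. 375. 193.] [array([369.5, 179. ]), array([24., 13.]), np.float64(90.0)]
padlock_mid 0.78 388 [157.9 259.6] [144. 250. 176. 271.] [array([160.5, 260. ]), array([18., 29.]), np.float64(90.0)]
padlock_mid 0.71 642 [343.1 180.6] [330. 166. 360. 205.] [array([344.3, 183. ]), array([38.6, 24.4]), np.float64(88.2)]
padlock_mid 0.68 334 [346.8 186.5] [340. 170. 357. 197.] [array([347., 182.]), array([28., 18.]), np.float64(90.0)]
key_mid 0.5 228 [399.2 184.1] [392. 166. 407. 194.] [array([399.5, 181.5]), array([27., 13.]), np.float64(90.0)]
bay_brass 0.96 663 [318.8 182.3] [307. 162. 328. 200.] [array([318., 181.]), array([40., 24.]), np.float64(90.0)]
bay_nickel 0.88 684 [370.2 182.7] [359. 164. 382. 202.] [array([370. , 181.5]), array([39., 24.]), np.float64(90.0)]
bay_padlock 0.69 511 [341.4 180.5] [332. 165. 359. 203.] [array([344., 182.]), array([38., 24.]), np.float64(90.0)]
bay_key 0.85 715 [395.7 181.3] [383. 165. 413. 206.] [array([397. , 182.5]), array([37., 26.]), np.float64(90.0)]
bay_key 0.55 233 [399.3 184.3] [393. 170. 406. 194.] [array([399.5, 181.5]), array([25., 13.]), np.float64(90.0)]
```

View pics/b1.png

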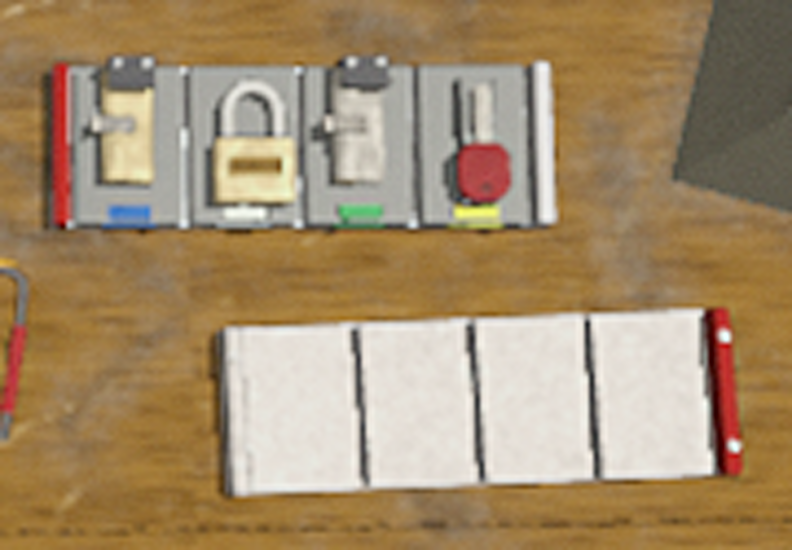

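```bash
python3 - <<'E'
from h import *
def w(u,v,z): return np.round(unproj('top',[[290+(u+.5)/4.4-.5,150+(v+.5)/4.4-.5]],z)[0],4)
print('tray corners',[w(*p,.016) for p in [(72,65),(72,226),(530,68),(530,226)]])
print('divs',[w(*p,.016) for p in [(187,66),(187,226),(301,66),(301,226),(417,66),(417,226)]])
print('ridges',[w(*p,.013) for p in [(355,327),(366,485),(470,322),(482,480),(588,316),(598,478)]])
print('redblock top',[w(*p,.022) for p in [(709,310),(730,308),(742,470),(722,474)]])
print('brass',w(128,185,.03),w(128,85,.03)); print('nick',w(358,183,.03),w(358,85,.03))
print('padlock',w(254,204,.034),w(252,80,.034),w(213,170,.034),w(295,170,.034))
print('key',w(484,200,.03),w(482,80,.03),w(458,172,.03),w(511,172,.03))
o=ctrl.get_obs(); print(R.from_rotvec(o['tool_rot']).as_matrix().round(3))
E
```

```text
tray corners [array([0.648 , 0.3936, 0.016 ]), array([0.557 , 0.3959, 0.016 ]), array([0.6412, 0.1374, 0.016 ]), array([0.5521, 0.142 , 0.016 ])]
divs [array([0.6462, 0.3292, 0.016 ]), array([0.5558, 0.3321, 0.016 ]), array([0.6449, 0.2653, 0.016 ]), array([0.5546, 0.2688, 0.016 ]), array([0.6436, 0.2004, 0.016 ]), array([0.5533, 0.2045, 0.016 ])]
ridges [array([0.4981, 0.2406, 0.013 ]), array([0.4112, 0.2383, 0.013 ]), array([0.4996, 0.177 , 0.013 ]), array([0.4128, 0.1747, 0.013 ]), array([0.5018, 0.1118, 0.013 ]), array([0.4128, 0.1113, 0.013 ])]
redblock top [array([0.5032, 0.0485, 0.022 ]), array([0.504 , 0.0369, 0.022 ]), array([0.4158, 0.0362, 0.022 ]), array([0.4138, 0.0471, 0.022 ])]
brass [0.5774 0.3654 0.03  ] [0.6332 0.3638 0.03  ]
nick [0.576  0.2392 0.03  ] [0.6307 0.2369 0.03  ]
padlock [0.565  0.2973 0.034 ] [0.6339 0.2959 0.034 ] [0.5842 0.319  0.034 ] [0.5833 0.2742 0.034 ]
key [0.5653 0.1706 0.03  ] [0.6321 0.1684 0.03  ] [0.5811 0.1841 0.03  ] [0.5805 0.1551 0.03  ]
[[ 0.938  0.     0.347]
 [-0.347  0.     0.938]
 [ 0.    -1.     0.   ]]
```

Candidates. Padlock: brass one at (347,186) in the tray against the brown look-alike at (160,259). Red key: (399,184) on the plinth against the loose red key at (100,158). Cylinders: (318,180) brass and (370,180) nickel against loose ones at (143,130) and (170,115). The close crop shows the tray order from the red end is brass, padlock, nickel, key. The rack's red end is on the right (-y). I'll take the ones in the tray.

servo_tool(delta_pos=[[0,0,0],[0,0,0],[0.036,0,-0.0345],[0.036,0,-0.0345],[0.036,0,-0.0345]], dr=[[0,-9.4,0],[0,-9.4,0],[0,0,0],[0,0,0],[0,0,0]], grip=[0.6,0.6,0.6,0.6,0.6], grip_force=40)

```text
t: 1.27
tool_pos: [0.324, 0.4806, 0.2456]
tool_rot: [-1.57, 0.006, -0.007]
contact_force: [1.0, -0.9, 0.7]
opening: 0.0517
```

servo_tool(delta_pos=[[0.036,0,-0.0345],[0.036,0,-0.0345],[0.036,0,-0.0345],[0.036,0,-0.0345],[0.036,0,-0.0345]], dr=[[0,0,0],[0,0,0],[0,0,0],[0,0,0],[0,0,0]], grip=[0.6,0.6,0.6,0.6,0.6])

```text
t: 1.9
tool_pos: [0.5077, 0.3005, 0.2467]
tool_rot: [-1.568, 0.004, -0.009]
contact_force: [0.4, 0.8, 0.7]
opening: 0.0514
```

```bash
cat >> h.py <<'E'
def rem(x,y,z,yawdeg):
    o=ctrl.get_obs(); M=R.from_rotvec(o['tool_rot']).as_matrix()
    a=np.radians(yawdeg); c,s=np.cos(a),np.sin(a)
    T=np.array([[c,0,-s],[s,0,c],[0,-1,0]])
    print('t',round(float(o['t']),2),'pos',np.round(o['tool_pos'],4),'open',round(float(o['opening']),4),'F',np.round(o['contact_force'],1),'| d_tool',np.round(T.T@(np.array([x,y,z])-o['tool_pos']),4),'dr',np.round(np.degrees(R.from_matrix(M.T@T).as_rotvec()),2))
E
python3 - <<'E'
from h import *
rem(.53,.267,.25,-1.5)
cv2.imwrite("pics/c_wrist.png",ctrl.get_image("wrist")[:,:,::-1])
print(ctrl.camera_params('wrist'))
E
```

```text
t 1.9 pos [0.5077 0.3005 0.2467] open 0.0514 F [0.4 0.8 0.7] | d_tool [ 0.0232 -0.0033 -0.0329] dr [-0.18  1.03  0.18]
{'fovy': 62.059346387541, 'cx': 273.9518651956319, 'cy': 210.66025410212777, 'k1': -0.07425095205373836, 'eye': array([0.43228075, 0.29698372, 0.37339795]), 'rotation': array([2.06197728, 2.03742591, 0.32235634])}
```

View pics/c_wrist.png

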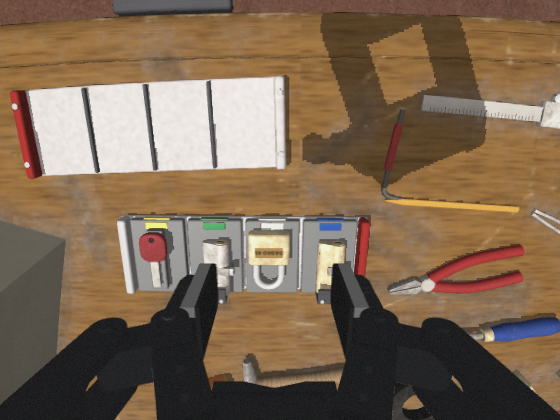

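```bash
python3 - <<'E'
import cv2
im=cv2.imread('pics/c_wrist.png')
cv2.imwrite('pics/c1.png',cv2.resize(im[205:310,110:380],None,fx=2.9,fy=2.9,interpolation=cv2.INTER_CUBIC))
cv2.imwrite('pics/c2.png',cv2.resize(im[70:185,0:300],None,fx=2.6,fy=2.6,interpolation=cv2.INTER_CUBIC))
E
```

```text
(no output)
```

View pics/c1.png

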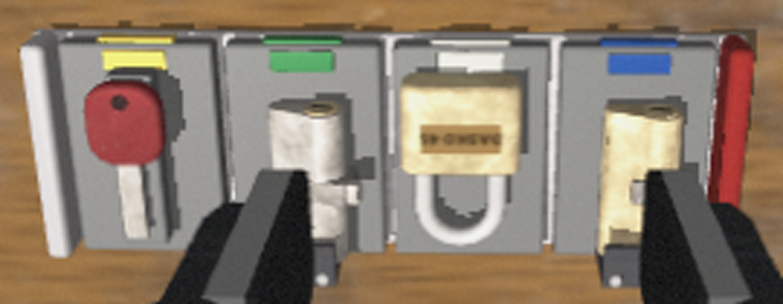

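View pics/c2.png

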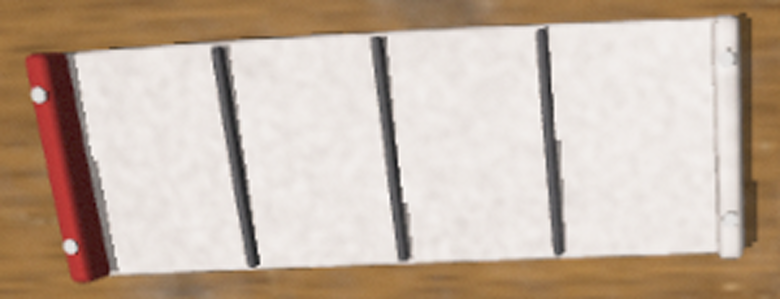

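```bash
python3 - <<'E'
from h import *
c=cam('wrist')
def w(u,v,z): return np.round(unproj('wrist',[[110+(u+.5)/2.9-.5,205+(v+.5)/2.9-.5]],z,c)[0],4)
def w2(u,v,z): return np.round(unproj('wrist',[[(u+.5)/2.6-.5,70+(v+.5)/2.6-.5]],z,c)[0],4)
print('key head',w(85,125,.032),w(163,125,.032),w(123,80,.032),'head end',w(125,166,.032),'tip',w(136,238,.029))
print('nick front',w(269,108,.033),w(344,108,.033),'side low', w(273,165,.033))
print('pad',w(401,130,.034),w(524,130,.034),w(465,73,.034),'bodyend',w(462,174,.034),'shackle end',w(462,247,.030))
print('brass front',w(608,104,.033),w(682,108,.033),w(600,240,.033))
print('divs',[w(*p,.016) for p in [(224,40),(231,248),(391,42),(392,250),(556,42),(550,245)]])
print('front edge',w(100,43,.016),w(690,43,.016))
print('ridges',[w2(*p,.013) for p in [(220,47),(253,266),(379,38),(404,260),(543,28),(559,254)]])
E
```

```text
key head [0.5841 0.1488 0.032 ] [0.5843 0.1784 0.032 ] [0.5662 0.1655 0.032 ] head end [0.601  0.1619 0.032 ] tip [0.6337 0.161  0.029 ]
nick front [0.5773 0.2188 0.033 ] [0.5776 0.2463 0.033 ] side low [0.6004 0.2185 0.033 ]
pad [0.5861 0.267  0.034 ] [0.5866 0.312  0.034 ] [0.564  0.2908 0.034 ] bodyend [0.6042 0.289  0.034 ] shackle end [0.6377 0.2884 0.03  ]
brass front [0.5771 0.3427 0.033 ] [0.5791 0.3698 0.033 ] [0.6335 0.3413 0.033 ]
divs [array([0.5567, 0.2   , 0.016 ]), array([0.6459, 0.1944, 0.016 ]), array([0.5582, 0.2629, 0.016 ]), array([0.6472, 0.2598, 0.016 ]), array([0.5589, 0.3247, 0.016 ]), array([0.6456, 0.3235, 0.016 ])]
front edge [0.5574 0.1524 0.016 ] [0.5599 0.3751 0.016 ]
ridges [array([0.4177, 0.106 , 0.013 ]), array([0.5041, 0.1061, 0.013 ]), array([0.4168, 0.1694, 0.013 ]), array([0.5029, 0.17  , 0.013 ]), array([0.4149, 0.2325, 0.013 ]), array([0.5014, 0.2335, 0.013 ])]
```

```bash
python3 - <<'E'
from h import *
p=ctrl.camera_params('wrist');rem(.53,.267,.25,-1.5)
im=ctrl.get_image("wrist")[:,:,::-1]
p2=ctrl.camera_params('wrist');print(p['eye'],p2['eye']);rem(.53,.267,.25,-1.5)
cv2.imwrite("pics/d_wrist.png",im)
cv2.imwrite('pics/d1.png',cv2.resize(im[205:310,110:380],None,fx=2.9,fy=2.9,interpolation=cv2.INTER_CUBIC))
E
```

```text
t 1.95 pos [0.5115 0.2963 0.2467] open 0.0511 F [ 1.8 -3.5  0.8] | d_tool [ 0.0193 -0.0033 -0.0288] dr [0.02 0.76 0.36]
[0.43228075 0.29698372 0.37339795] [0.43053469 0.29898419 0.37346895]
t 2.0 pos [0.5094 0.2986 0.2466] open 0.0516 F [ 0.1 -0.2 -0.8] | d_tool [ 0.0214 -0.0034 -0.031 ] dr [-0.11  0.72  0.22]
```

View pics/d1.png

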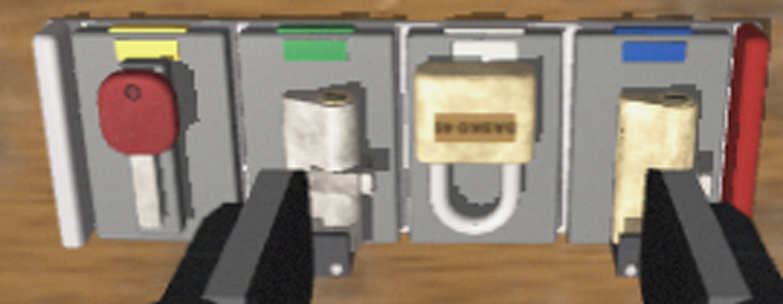

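```bash
python3 - <<'E'
from h import *
p=ctrl.camera_params('wrist'); p['eye']=np.array([0.43228075,0.29698372,0.37339795])
c=cam('wrist',p)
def w(u,v,z): return np.round(unproj('wrist',[[110+(u+.5)/2.9-.5,205+(v+.5)/2.9-.5]],z,c)[0],4)
print('key head',w(99,112,.032),w(179,112,.032),w(137,68,.032),'head end',w(140,153,.032),'tip',w(151,226,.029))
print('nick front',w(284,95,.033),w(360,95,.033))
print('pad',w(415,118,.034),w(537,118,.034),w(478,60,.034),'bodyend',w(477,162,.034),'shackle end',w(474,234,.030))
print('brass front',w(620,92,.033),w(695,95,.033),w(613,225,.033))
print('divs',[w(*p,.016) for p in [(240,30),(245,238),(405,32),(406,240),(572,32),(565,240)]])
E
```

```text
key head [0.5777 0.1558 0.032 ] [0.5779 0.1859 0.032 ] [0.5604 0.1722 0.032 ] head end [0.5944 0.1692 0.032 ] tip [0.627  0.1686 0.029 ]
nick front [0.5711 0.2255 0.033 ] [0.5715 0.2532 0.033 ]
pad [0.5803 0.2729 0.034 ] [0.5809 0.3174 0.034 ] [0.5581 0.2962 0.034 ] bodyend [0.5983 0.2953 0.034 ] shackle end [0.6309 0.2937 0.03  ]
brass front [0.5715 0.3475 0.033 ] [0.5731 0.375  0.033 ] [0.6261 0.3467 0.033 ]
divs [array([0.5517, 0.2073, 0.016 ]), array([0.64  , 0.2014, 0.016 ]), array([0.5533, 0.269 , 0.016 ]), array([0.6414, 0.2663, 0.016 ]), array([0.5541, 0.3313, 0.016 ]), array([0.6423, 0.3301, 0.016 ])]
```

servo_tool(delta_pos=[[0.0275,0.02,0.022],[0.0275,0.03,0.022],[0.025,0.04,0.02],[0,0.04,0],[0,0,0]], dr=[[0,0.7,0],[0,0,0],[0,0,0],[0,0,0],[0,0,0]], grip=[0.5,0.5,0.5,0.5,0.5])

```text
t: 2.62
tool_pos: [0.5936, 0.3654, 0.116]
tool_rot: [-1.566, 0.016, -0.026]
contact_force: [0.2, 0.2, 0.2]
opening: 0.0428
```

```bash
python3 - <<'E'
from h import *
rem(.5925,.363,.034,-1.5)
p=ctrl.camera_params('wrist')
im=ctrl.get_image("wrist")[:,:,::-1]
cv2.imwrite("pics/e_wrist.png",im)
print(p['eye'],ctrl.camera_params('wrist')['eye'])
rem(.5925,.363,.034,-1.5)
print(proj('wrist',[[.5925,.363,.03],[.598+.0025+.008-.031,.363,.033]],cam('wrist',p)))
E
```

```text
t 2.62 pos [0.5936 0.3654 0.116 ] open 0.0428 F [0.2 0.2 0.2] | d_tool [-0.001   0.082  -0.0024] dr [-0.29 -0.04  0.36]
[0.51435282 0.36645582 0.24265663] [0.51530809 0.36689155 0.24540722]
t 2.67 pos [0.5951 0.3661 0.1191] open 0.0426 F [-0.3  0.   0.7] | d_tool [-0.0025  0.0851 -0.0032] dr [-0.43 -0.03  0.63]
[[270.48376386 223.6081605 ]
 [269.75803743 202.80634337]]
```

View pics/e_wrist.png

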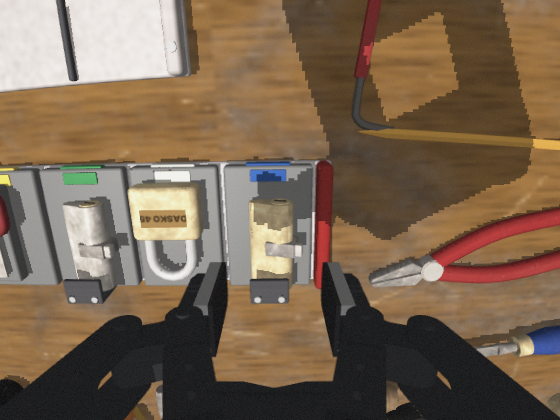

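servo_tool(delta_pos=[[-0.002,0.03,-0.003],[0,0.03,0],[0,0.015,0],[0,0,0]], dr=[[-0.4,0,0.5],[0,0,0],[0,0,0],[0,0,0]], grip=[0.5,0.5,0.5,0.5])

```text
t: 3.18
tool_pos: [0.5964, 0.3657, 0.0494]
tool_rot: [-1.565, 0.011, -0.03]
contact_force: [-0.5, 0.9, -0.3]
opening: 0.0423
```

```bash
python3 - <<'E'
from h import *
rem(.5925,.363,.034,-1.5)
E
```

```text
t 3.17 pos [0.5964 0.3657 0.0494] open 0.0423 F [-0.5  0.9 -0.3] | d_tool [-0.0039  0.0154 -0.0028] dr [-0.31  0.    0.68]
```

servo_tool(delta_pos=[[-0.004,0.009,-0.002],[0,0.006,0],[0,0,0]], dr=[[-0.3,0,0.6],[0,0,0],[0,0,0]], grip=[0.5,0.5,0.5])

```text
t: 3.55
tool_pos: [0.5939, 0.3645, 0.0367]
tool_rot: [-1.569, 0.017, -0.024]
contact_force: [-1.0, 0.6, -0.3]
opening: 0.0426
```

```bash
python3 - <<'E'
from h import *
rem(.5925,.363,.034,-1.5)
p=ctrl.camera_params('wrist')
im=ctrl.get_image("wrist")[:,:,::-1]
cv2.imwrite("pics/f_wrist.png",im)
E
```

```text
t 3.55 pos [0.5939 0.3645 0.0367] open 0.0426 F [-1.   0.6 -0.3] | d_tool [-0.0014  0.0027 -0.0015] dr [-0.11 -0.    0.28]
```

View pics/f_wrist.png

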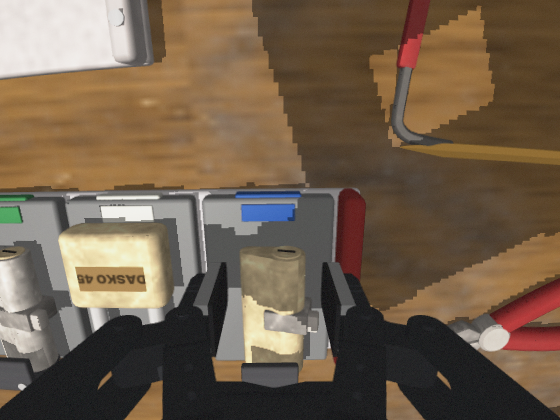

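```bash
python3 - <<'E'
from h import *
rem(.5925,.363,.034,-1.5)
c=cam('wrist')
print(proj('wrist',[[.583,.378,.03],[.605,.378,.03],[.583,.348,.03],[.605,.348,.03]],c).round())
for uv,z in [((272,247),.033),((242,250),.033),((304,250),.033),((318,312),.03),((318,332),.03)]: print(uv,unproj('wrist',[uv],z,c).round(4))
E
```

```text
t 3.6 pos [0.594  0.3645 0.0369] open 0.0429 F [-0.6  0.4  0.5] | d_tool [-0.0015  0.0029 -0.0016] dr [-0.12 -0.    0.3 ]
[[306. 265.]
 [306. 309.]
 [236. 267.]
 [239. 311.]]
(272, 247) [[0.573  0.3638 0.033 ]]
(242, 250) [[0.574  0.3515 0.033 ]]
(304, 250) [[0.5747 0.3768 0.033 ]]
(318, 312) [[0.6067 0.3835 0.03  ]]
(318, 332) [[0.6175 0.3837 0.03  ]]
```

servo_tool(delta_pos=[[-0.005,0.002,-0.001],[0,0,0],[0,0,0],[0,0,0],[0,0,0]], dr=[[0,0,0],[0,0,0],[0,0,0],[0,0,0],[0,0,0]], grip=[0.5,0.3,0.25,0.25,0.25], grip_force=50)

```text
t: 4.22
tool_pos: [0.5891, 0.364, 0.0357]
tool_rot: [-1.568, 0.015, -0.026]
contact_force: [-0.2, -0.2, -0.3]
opening: 0.0263
```

```bash
python3 - <<'E'
from h import *
rem(.590,.363,.034,-1.5)
im=ctrl.get_image("wrist")[:,:,::-1]
cv2.imwrite("pics/g_wrist.png",im)
E
```

```text
t 4.22 pos [0.5891 0.364  0.0357] open 0.0263 F [-0.2 -0.2 -0.3] | d_tool [ 0.001   0.0017 -0.001 ] dr [-0.18  0.    0.37]
```

View pics/g_wrist.png

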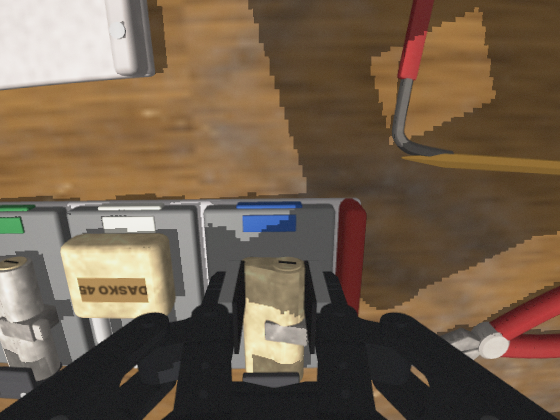

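servo_tool(delta_pos=[[0,0.002,0],[0,0,0],[0,0,0]], dr=[[0,0,0],[0,0,0],[0,0,0]], grip=[0.2,0.2,0.2], grip_force=60)

```text
t: 4.65
tool_pos: [0.5893, 0.3641, 0.0358]
tool_rot: [-1.568, 0.016, -0.025]
contact_force: [-1.1, 0.8, -0.4]
opening: 0.0259
```

```bash
python3 - <<'E'
from h import *
rem(.590,.363,.034,-1.5)
im=ctrl.get_image("wrist")[:,:,::-1]
cv2.imwrite("pics/g2_wrist.png",cv2.resize(im[220:400,150:400],None,fx=3,fy=3))
E
```

```text
t 4.65 pos [0.5893 0.3641 0.0358] open 0.0259 F [-1.1  0.8 -0.4] | d_tool [ 0.0008  0.0018 -0.0011] dr [-0.15  0.01  0.34]
```

View pics/g2_wrist.png

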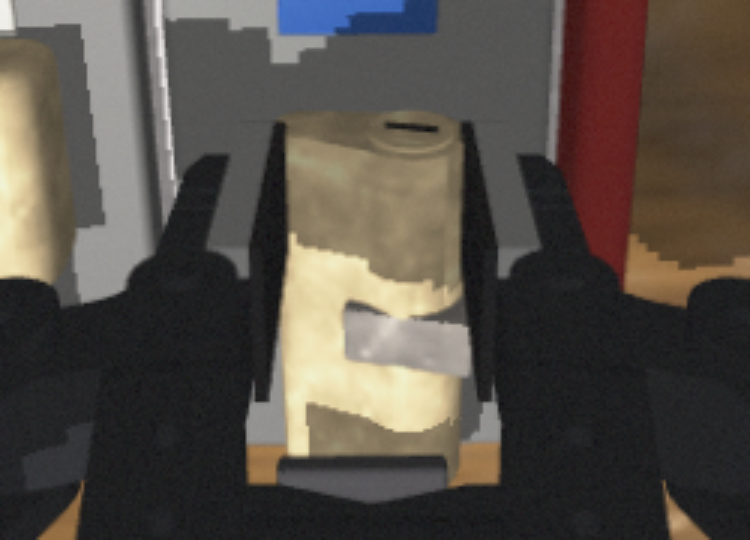

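servo_tool(delta_pos=[[0,0,0],[0,0,0],[0,0.005,0],[0,0.002,0],[0,0,0]], dr=[[0,0,0],[0,0,0],[0,0,0.3],[0,0,0],[0,0,0]], grip=[0.45,0.45,0.45,0.45,0.45], grip_force=60)

```text
t: 5.32
tool_pos: [0.5895, 0.3641, 0.0288]
tool_rot: [-1.569, 0.021, -0.02]
contact_force: [-0.9, -0.3, 1.6]
opening: 0.0384
```

```bash
python3 - <<'E'
from h import *
rem(.590,.363,.031,-1.5)
E
```

```text
t 5.33 pos [0.5895 0.3641 0.0288] open 0.0384 F [-0.9 -0.3  1.6] | d_tool [ 0.0006 -0.0022 -0.0011] dr [-0.12  0.   -0.01]
```

servo_tool(delta_pos=[[0,-0.001,0],[0,0,0],[0,0,0],[0,0,0]], dr=[[0,0,0],[0,0,0],[0,0,0],[0,0,0]], grip=[0.3,0.25,0.25,0.25], grip_force=60)

```text
t: 5.82
tool_pos: [0.5898, 0.364, 0.0301]
tool_rot: [-1.568, 0.02, -0.021]
contact_force: [-0.0, -0.3, 1.4]
opening: 0.0264
```

```bash
python3 - <<'E'
from h import *
rem(.590,.363,.031,-1.5)
E
```

```text
t 5.83 pos [0.5898 0.364  0.0301] open 0.0264 F [-0.  -0.3  1.4] | d_tool [ 0.0002 -0.0009 -0.001 ] dr [-0.14 -0.01  0.03]
```

servo_tool(delta_pos=[[-0.008,-0.001,0],[-0.008,0,0],[-0.008,0,0],[0,0,0]], dr=[[0,0,0],[0,0,0],[0,0,0],[0,0,0]], grip=[0.25,0.25,0.25,0.25])

```text
t: 6.32
tool_pos: [0.5633, 0.3647, 0.0301]
tool_rot: [-1.568, 0.021, -0.02]
contact_force: [-0.2, -0.4, -0.4]
opening: 0.0269
```

```bash
python3 - <<'E'
from h import *
rem(.568,.363,.031,-1.5)
im=ctrl.get_image("wrist")[:,:,::-1]
cv2.imwrite("pics/i_wrist.png",im)
E
```

```text
t 6.33 pos [0.5633 0.3647 0.0301] open 0.0269 F [-0.2 -0.4 -0.4] | d_tool [ 0.0047 -0.0009 -0.0016] dr [-0.13  0.01 -0.02]
```

View pics/i_wrist.png

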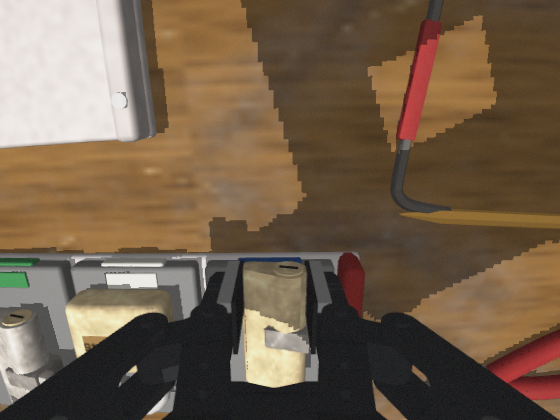

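servo_tool(delta_pos=[[0,-0.02,0],[0,-0.03,0],[0,-0.03,0],[-0.018,-0.01,-0.05],[-0.018,0,-0.05]], dr=[[0,0,0],[0,0,0],[0,0,0],[0,-1.5,0],[0,-1.4,0]], grip=[0.25,0.25,0.25,0.25,0.25])

```text
t: 7.0
tool_pos: [0.5272, 0.2654, 0.1275]
tool_rot: [-1.567, -0.025, 0.021]
contact_force: [-0.1, -0.7, -1.2]
opening: 0.0269
```

servo_tool(delta_pos=[[-0.025,0,-0.05],[-0.025,0,-0.05],[-0.02,0,-0.03],[0,0,0],[0,0,0]], dr=[[0,0,0],[0,0,0],[0,0,0],[0,0,0],[0,0,0]], grip=[0.25,0.25,0.25,0.25,0.25])

```text
t: 7.62
tool_pos: [0.4605, 0.1276, 0.1332]
tool_rot: [-1.566, -0.03, 0.011]
contact_force: [-0.5, 0.5, -2.8]
opening: 0.0272
```

```bash
python3 - <<'E'
from h import *
rem(.4436,.084,.11,1.4)
p=ctrl.camera_params('wrist')
print(p['eye'],p['rotation'])
im=ctrl.get_image("wrist")[:,:,::-1]
cv2.imwrite("pics/j_wrist.png",im)
cv2.imwrite("pics/j_top.png",ctrl.get_image("top")[:,:,::-1])
E
```

```text
t 7.62 pos [0.4605 0.1276 0.1332] open 0.0272 F [-0.5  0.5 -2.8] | d_tool [-0.0179  0.0232 -0.0432] dr [-0.26  0.08  0.69]
[0.3805482  0.12454764 0.25943925] [2.02422922 2.07756874 0.34002746]
```

View pics/j_wrist.png

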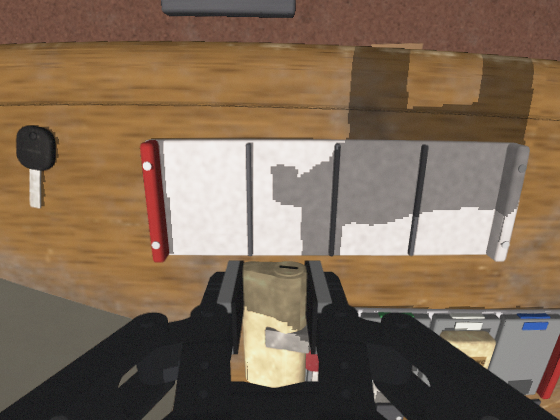

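```bash
python3 - <<'E'
from h import *
p={'fovy':62.059346387541,'cx':273.9518651956319,'cy':210.66025410212777,'k1':-0.07425095205373836,'eye':np.array([0.3805482,0.12454764,0.25943925]),'rotation':np.array([2.02422922,2.07756874,0.34002746])}
c=cam('wrist',p)
for uv,z in [((250,144),.013),((250,254),.013),((337,144),.013),((332.5,254),.013),((425,145),.013),((412,253),.013),((158,141),.022),((166,261),.022),((250,141),.008),((250,256),.008)]:
    print(uv,unproj('wrist',[uv],z,c)[0].round(4))
# held lock
for uv,z in [((243,264),.143),((306,268),.143)]: print(uv,unproj('wrist',[uv],z,c)[0].round(4))
im=cv2.imread('pics/j_top.png'); cv2.imwrite('pics/j1.png',cv2.resize(im[150:275,290:470],None,fx=4.4,fy=4.4,interpolation=cv2.INTER_CUBIC))
E
```

```text
(250, 144) [0.4136 0.1095 0.013 ]
(250, 254) [0.4984 0.1099 0.013 ]
(337, 144) [0.4119 0.1706 0.013 ]
(332.5, 254) [0.4969 0.1741 0.013 ]
(425, 145) [0.4104 0.2339 0.013 ]
(412, 253) [0.4948 0.2371 0.013 ]
(158, 141) [0.4117 0.0475 0.022 ]
(166, 261) [0.5018 0.0466 0.022 ]
(250, 141) [0.4122 0.1091 0.008 ]
(250, 256) [0.5026 0.1096 0.008 ]
(243, 264) [0.4404 0.115  0.143 ]
(306, 268) [0.4415 0.1385 0.143 ]
```

View pics/j1.png

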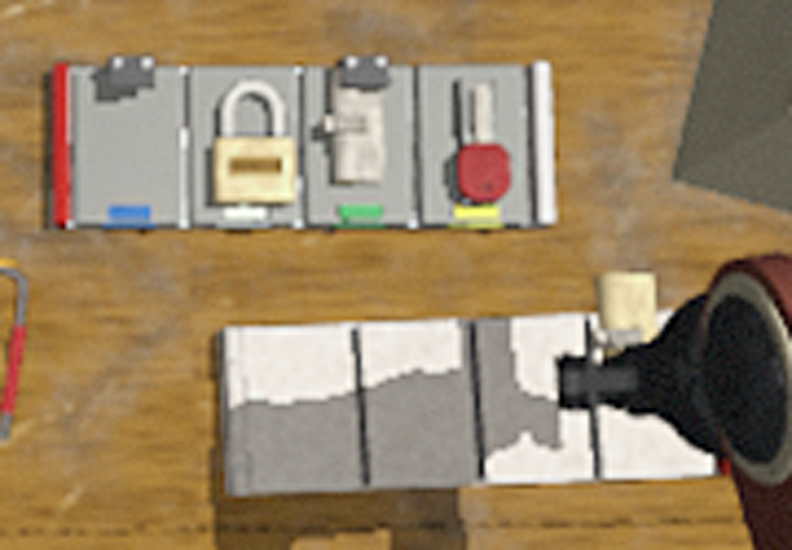

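servo_tool(delta_pos=[[-0.008,0,-0.022],[-0.008,0.01,-0.022],[0,0.025,0],[0,0.015,0],[0,0,0]], dr=[[0,0,0.5],[0,0,0],[0,0,0],[0,0,0],[0,0,0]], grip=[0.25,0.25,0.25,0.25,0.25])

```text
t: 8.35
tool_pos: [0.4486, 0.0861, 0.083]
tool_rot: [-1.566, -0.03, 0.023]
contact_force: [0.1, 0.2, -1.8]
opening: 0.027
```

```bash
python3 - <<'E'
from h import *
rem(.4455,.083,.022,1.4)
E
```

```text
t 8.35 pos [0.4486 0.0861 0.083 ] open 0.027 F [ 0.1  0.2 -1.8] | d_tool [-0.0032  0.061  -0.003 ] dr [-0.28  0.53  0.25]
```

servo_tool(delta_pos=[[-0.003,0.02,-0.003],[0,0.02,0],[0,0.012,0],[0,0.004,0],[0,0,0]], dr=[[-0.3,0.5,0.2],[0,0,0],[0,0,0],[0,0,0],[0,0,0]], grip=[0.25,0.25,0.25,0.25,0.25])

```text
t: 8.98
tool_pos: [0.4504, 0.0849, 0.0298]
tool_rot: [-1.571, -0.028, 0.016]
contact_force: [-0.6, -0.6, -2.2]
opening: 0.027
```

```bash
python3 - <<'E'
from h import *
rem(.4455,.083,.022,1.4)
im=ctrl.get_image("wrist")[:,:,::-1]
cv2.imwrite("pics/k_wrist.png",im)
E
```

```text
t 8.97 pos [0.4504 0.0849 0.0298] open 0.027 F [-0.6 -0.6 -2.2] | d_tool [-0.0049  0.0078 -0.0017] dr [0.02 0.21 0.45]
```

View pics/k_wrist.png

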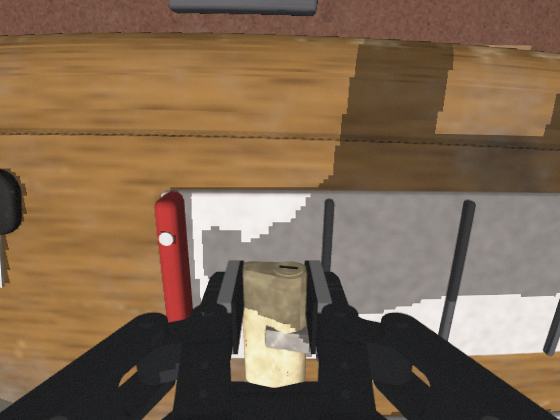

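servo_tool(delta_pos=[[-0.006,0.003,-0.004],[0,0.003,0],[0,0.001,0],[0,0,0]], dr=[[0,0.2,0.4],[0,0,0],[0,0,0],[0,0,0]], grip=[0.25,0.25,0.25,0.25])

```text
t: 9.52
tool_pos: [0.4453, 0.0803, 0.024]
tool_rot: [-1.571, -0.022, 0.016]
contact_force: [-0.0, 0.2, -1.2]
opening: 0.027
```

```bash
python3 - <<'E'
from h import *
rem(.4455,.083,.022,1.4)
c=cam('wrist')
im=ctrl.get_image("wrist")[:,:,::-1]
cv2.imwrite("pics/l_wrist.png",im)
E
```

```text
t 9.53 pos [0.4453 0.0803 0.024 ] open 0.027 F [-0.   0.2 -1.2] | d_tool [0.0002 0.002  0.0027] dr [ 0.02 -0.02  0.21]
```

View pics/l_wrist.png

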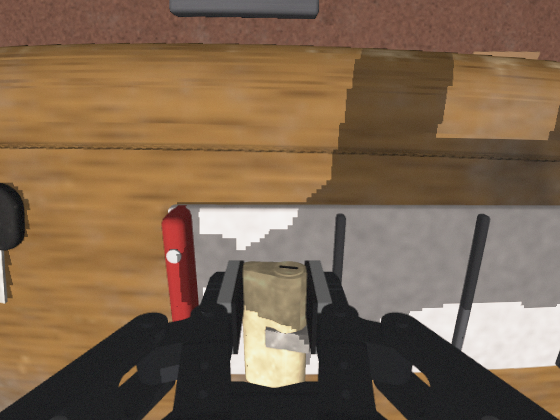

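servo_tool(delta_pos=[[0,0.0025,0.001],[0,0,0],[0,0,0],[0,0,0],[0,0,0]], dr=[[0,0,0],[0,0,0],[0,0,0],[0,0,0],[0,0,0]], grip=[0.25,0.25,0.42,0.42,0.42])

```text
t: 10.2
tool_pos: [0.4468, 0.0815, 0.0226]
tool_rot: [-1.571, -0.024, 0.014]
contact_force: [0.4, 0.3, -0.1]
opening: 0.0362
```

servo_tool(delta_pos=[[0,-0.02,0],[0,-0.03,0],[0,-0.03,0],[0,-0.02,0]], dr=[[0,0,0],[0,0,0],[0,0,0],[0,0,0]], grip=[0.42,0.42,0.42,0.42])

```text
t: 10.7
tool_pos: [0.4445, 0.0815, 0.1233]
tool_rot: [-1.571, -0.02, 0.018]
contact_force: [0.2, -0.7, 0.2]
opening: 0.036
```

```bash
python3 - <<'E'
from h import *
rem(.4455,.083,.022,1.4)
c=cam('wrist')
im=ctrl.get_image("wrist")[:,:,::-1]
cv2.imwrite("pics/m_wrist.png",im)
import pickle; pickle.dump(c,open('c.pkl','wb'))
E
```

```text
t 10.7 pos [0.4445 0.0815 0.1233] open 0.036 F [ 0.2 -0.7  0.2] | d_tool [0.001  0.1013 0.0015] dr [ 0.02 -0.01  0.1 ]
```

View pics/m_wrist.png

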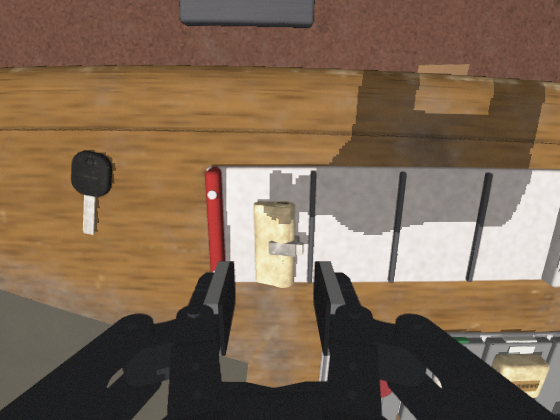

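```bash
cat > rk.py <<'E'
from h import *
import pickle
def rack(c,ridges,pts,z):
    # ridges: list of 3 ((u,v)front,(u,v)back) ordered y=-64,0,64
    P=[(unproj('wrist',[a],.013,c)[0],unproj('wrist',[b],.013,c)[0]) for a,b in ridges]
    C=np.mean([p for q in P for p in q],0); print('centre',C.round(4))
    for p in pts:
        w=unproj('wrist',[p],z,c)[0]; d=w-C; print(p,w.round(4),'rack xy',np.round([d[0]+.025*d[1],d[1]-.025*d[0]],4))
E
python3 - <<'E'
from rk import *
c=pickle.load(open('c.pkl','rb'))
rack(c,[((313,172),(310,282)),((402,173),(394,282)),((488,174),(474,281))],[(274,203),(277,286),(254,240),(295,240),(287,248)],.025)
E
```

```text
centre [0.4549 0.1722 0.013 ]
(274, 203) [0.4328 0.0806 0.025 ] rack xy [-0.0244 -0.0911]
(277, 286) [0.496  0.0844 0.025 ] rack xy [ 0.0389 -0.0889]
(254, 240) [0.4601 0.0673 0.025 ] rack xy [ 0.0026 -0.105 ]
(295, 240) [0.4593 0.0959 0.025 ] rack xy [ 0.0026 -0.0764]
(287, 248) [0.4655 0.0906 0.025 ] rack xy [ 0.0086 -0.0819]
```

servo_tool(delta_pos=[[0.035,0,0.04],[0.035,0,0.04],[0.035,0,0.04],[0.035,0.01,0.038],[0,0,0]], dr=[[0,1.5,0],[0,1.4,0],[0,0,0],[0,0,0],[0,0,0]], grip=[0.48,0.48,0.48,0.48,0.48])

```text
t: 11.38
tool_pos: [0.5919, 0.2424, 0.114]
tool_rot: [-1.572, 0.018, -0.03]
contact_force: [0.3, -0.2, -0.2]
opening: 0.0408
```

```bash
python3 - <<'E'
from h import *
rem(.5885,.238,.031,-1.5)
E
```

```text
t 11.38 pos [0.5919 0.2424 0.114 ] open 0.0408 F [ 0.3 -0.2 -0.2] | d_tool [-0.0033  0.083  -0.0045] dr [ 0.05 -0.23  0.44]
```

servo_tool(delta_pos=[[-0.003,0.03,-0.004],[0,0.025,0],[0,0.008,0],[0,0,0]], dr=[[0,-0.2,0.4],[0,0,0],[0,0,0],[0,0,0]], grip=[0.48,0.48,0.48,0.48])

```text
t: 11.88
tool_pos: [0.5881, 0.2372, 0.0491]
tool_rot: [-1.572, 0.021, -0.021]
contact_force: [-0.5, 0.2, 0.9]
opening: 0.0411
```

```bash
python3 - <<'E'
from h import *
rem(.5885,.238,.031,-1.5)
c=cam('wrist')
im=ctrl.get_image("wrist")[:,:,::-1]
cv2.imwrite("pics/n_wrist.png",im)
import pickle; pickle.dump(c,open('c.pkl','wb'))
E
```

```text
t 11.88 pos [0.5881 0.2372 0.0491] open 0.0411 F [-0.5  0.2  0.9] | d_tool [0.0004 0.0181 0.0008] dr [ 0.1  -0.03  0.01]
```

View pics/n_wrist.png

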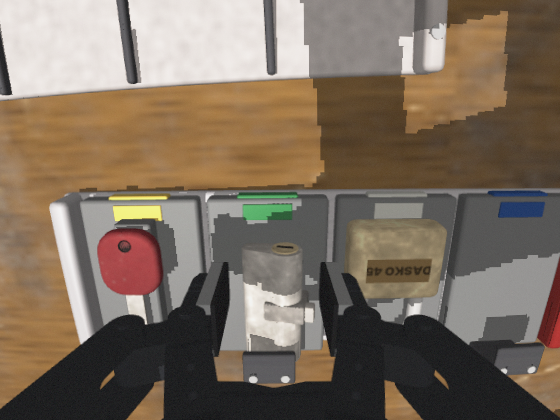

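```bash
python3 - <<'E'
from rk import *
c=pickle.load(open('c.pkl','rb'))
for uv in [(272,244),(242,250),(302,250),(313,305),(313,322)]: print(uv,unproj('wrist',[uv],.033,c)[0].round(4))
E
```

```text
(272, 244) [0.571  0.2362 0.033 ]
(242, 250) [0.5736 0.2227 0.033 ]
(302, 250) [0.5742 0.2496 0.033 ]
(313, 305) [0.6029 0.2548 0.033 ]
(313, 322) [0.6125 0.2549 0.033 ]
```

servo_tool(delta_pos=[[-0.002,0.01,0],[0,0.007,0],[0,0.001,0],[0,0,0]], dr=[[0,0,0],[0,0,0],[0,0,0],[0,0,0]], grip=[0.48,0.48,0.48,0.48])

```text
t: 12.42
tool_pos: [0.5879, 0.2376, 0.0333]
tool_rot: [-1.571, 0.017, -0.025]
contact_force: [-0.4, 0.1, -0.4]
opening: 0.0407
```

```bash
python3 - <<'E'
from h import *
rem(.587,.2365,.030,-1.5)
E
```

```text
t 12.43 pos [0.5879 0.2376 0.0333] open 0.0407 F [-0.4  0.1 -0.4] | d_tool [-0.0009  0.0033 -0.0012] dr [ 0.01 -0.04  0.31]
```

servo_tool(delta_pos=[[-0.001,0.004,-0.001],[0,0,0],[0,0,0],[0,0,0],[0,0,0]], dr=[[0,0,0.3],[0,0,0],[0,0,0],[0,0,0],[0,0,0]], grip=[0.48,0.48,0.25,0.25,0.25], grip_force=60)

```text
t: 13.05
tool_pos: [0.5875, 0.2367, 0.03]
tool_rot: [-1.571, 0.02, -0.022]
contact_force: [0.2, 0.7, -1.0]
opening: 0.027
```

servo_tool(delta_pos=[[0,0,0],[-0.008,-0.001,0],[-0.008,0,0],[-0.008,0,0],[0,0,0]], dr=[[0,0,0],[0,0,0],[0,0,0],[0,0,0],[0,0,0]], grip=[0.25,0.25,0.25,0.25,0.25])

```text
t: 13.68
tool_pos: [0.5607, 0.2372, 0.0301]
tool_rot: [-1.571, 0.022, -0.02]
contact_force: [-0.5, -0.1, -1.1]
opening: 0.0269
```

```bash
python3 - <<'E'
from h import *
rem(.563,.2365,.030,-1.5)
im=ctrl.get_image("wrist")[:,:,::-1]
cv2.imwrite("pics/o_wrist.png",im)
E
```

```text
t 13.68 pos [0.5607 0.2372 0.0301] open 0.0269 F [-0.5 -0.1 -1.1] | d_tool [ 0.0024  0.0001 -0.0006] dr [ 0.04 -0.02 -0.06]
```

View pics/o_wrist.png

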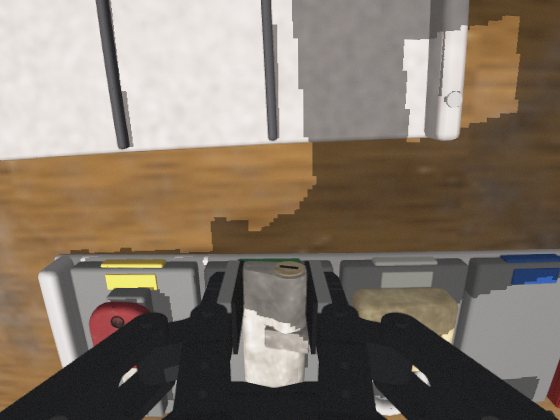

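servo_tool(delta_pos=[[0,-0.02,0],[0,-0.03,0],[-0.02,-0.02,-0.006],[-0.035,0,-0.01],[-0.035,0,-0.01]], dr=[[0,0,0],[0,0,0],[0,-1.5,0],[0,-1.4,0],[0,0,0]], grip=[0.25,0.25,0.25,0.25,0.25])

```text
t: 14.35
tool_pos: [0.4722, 0.211, 0.1081]
tool_rot: [-1.569, -0.022, 0.017]
contact_force: [-0.6, -0.4, -2.5]
opening: 0.0266
```

servo_tool(delta_pos=[[-0.02,0.02,-0.004],[0,0.02,0],[0,0,0]], dr=[[0,0,0],[0,0,0],[0,0,0]], grip=[0.25,0.25,0.25])

```text
t: 14.72
tool_pos: [0.4515, 0.2064, 0.0715]
tool_rot: [-1.568, -0.026, 0.013]
contact_force: [0.5, -0.7, -2.6]
opening: 0.0271
```

```bash
python3 - <<'E'
from h import *
rem(.437,.205,.022,1.4)
im=ctrl.get_image("wrist")[:,:,::-1]
cv2.imwrite("pics/p_wrist.png",im)
E
```

```text
t 14.72 pos [0.4515 0.2064 0.0715] open 0.0271 F [ 0.5 -0.7 -2.6] | d_tool [-0.0145  0.0495 -0.0011] dr [-0.15  0.02  0.45]
```

View pics/p_wrist.png

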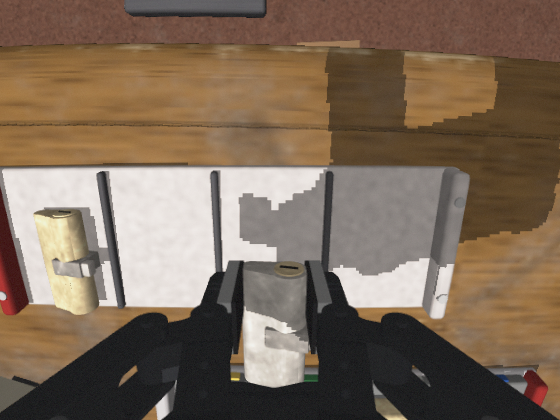

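Correct bay (third from the red end). I'll lower it.

servo_tool(delta_pos=[[-0.015,0.02,-0.001],[0,0.017,0],[0,0.006,0],[0,0,0]], dr=[[0,0,0.4],[0,0,0],[0,0,0],[0,0,0]], grip=[0.25,0.25,0.25,0.25])

```text
t: 15.28
tool_pos: [0.4381, 0.2059, 0.0283]
tool_rot: [-1.567, -0.023, 0.016]
contact_force: [-0.9, 0.1, -1.5]
opening: 0.027
```

```bash
python3 - <<'E'
from h import *
rem(.437,.205,.022,1.4)
im=ctrl.get_image("wrist")[:,:,::-1]
cv2.imwrite("pics/q_wrist.png",im)
E
```

```text
t 15.28 pos [0.4381 0.2059 0.0283] open 0.027 F [-0.9  0.1 -1.5] | d_tool [-0.0012  0.0063 -0.0008] dr [-0.22  0.02  0.25]
```

View pics/q_wrist.png

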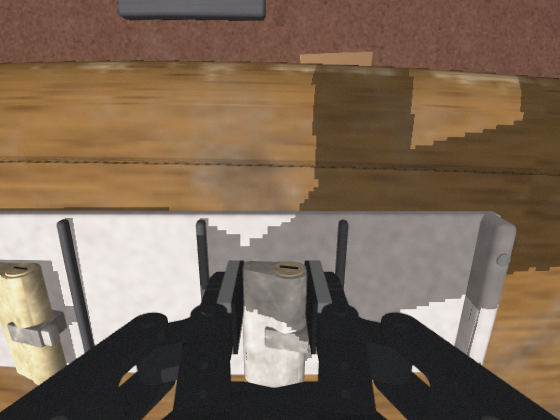

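servo_tool(delta_pos=[[-0.001,0.004,0],[0,0.0025,0],[0,0,0],[0,0,0],[0,0,0]], dr=[[0,0,0],[0,0,0],[0,0,0],[0,0,0],[0,0,0]], grip=[0.25,0.25,0.25,0.41,0.41])

```text
t: 15.95
tool_pos: [0.44, 0.2066, 0.0242]
tool_rot: [-1.565, -0.027, 0.011]
contact_force: [0.5, -0.5, -0.0]
opening: 0.0346
```

servo_tool(delta_pos=[[0,0,0],[0,-0.02,0],[0,-0.03,0],[0,-0.03,0],[0,-0.02,0]], dr=[[0,0,0],[0,0,0],[0,0,0],[0,0,0],[0,0,0]], grip=[0.41,0.41,0.41,0.41,0.41])

```text
t: 16.58
tool_pos: [0.4384, 0.2059, 0.1264]
tool_rot: [-1.566, -0.026, 0.013]
contact_force: [-0.1, -0.1, -0.3]
opening: 0.035
```

```bash
python3 - <<'E'
from h import *
rem(.437,.205,.022,1.4)
c=cam('wrist')
im=ctrl.get_image("wrist")[:,:,::-1]
cv2.imwrite("pics/r_wrist.png",im)
import pickle; pickle.dump(c,open('c.pkl','wb'))
E
```

```text
t 16.57 pos [0.4384 0.2059 0.1264] open 0.035 F [-0.1 -0.1 -0.3] | d_tool [-0.0014  0.1044 -0.0008] dr [-0.28  0.01  0.48]
```

View pics/r_wrist.png

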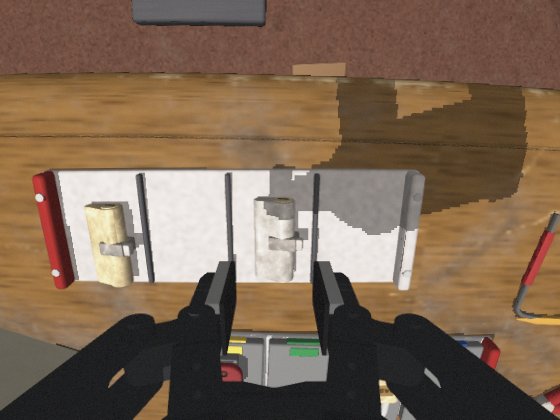

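servo_tool(delta_pos=[[0.035,0,0.022],[0.035,0,0.024],[0.035,0,0.024],[0.033,0.01,0.022],[0,0,0]], dr=[[0,1.5,0.4],[0,1.4,0],[0,0,0],[0,0,0],[0,0,0]], grip=[0.72,0.72,0.72,0.72,0.72])

```text
t: 17.25
tool_pos: [0.5829, 0.2999, 0.1192]
tool_rot: [-1.564, 0.016, -0.028]
contact_force: [0.1, -1.4, 0.3]
opening: 0.0614
```

```bash
python3 - <<'E'
from h import *
rem(.581,.296,.034,-1.5)
c=cam('wrist')
im=ctrl.get_image("wrist")[:,:,::-1]
cv2.imwrite("pics/s_wrist.png",im)
import pickle; pickle.dump(c,open('c.pkl','wb'))
E
```

```text
t 17.25 pos [0.5829 0.2999 0.1192] open 0.0614 F [ 0.1 -1.4  0.3] | d_tool [-0.0018  0.0852 -0.0039] dr [-0.38 -0.11  0.42]
```

View pics/s_wrist.png

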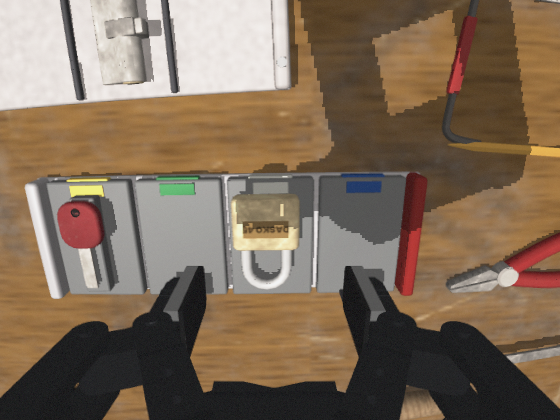

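```bash
python3 - <<'E'
from rk import *
c=pickle.load(open('c.pkl','rb'))
for n,uv,z in [('front',(265,195),.034),('L',(232,225),.034),('R',(299,225),.034),('bodyback',(265,250),.034),('shk',(266,290),.028),('keyfront',(79,199),.032),('kL',(58,222),.032),('kR',(104,222),.032),('tip',(92,289),.028)]: print(n,unproj('wrist',[uv],z,c)[0].round(4))
E
```

```text
front [0.5624 0.2948 0.034 ]
L [0.5819 0.2727 0.034 ]
R [0.5832 0.3161 0.034 ]
bodyback [0.6002 0.2934 0.034 ]
shk [0.6342 0.2928 0.028 ]
keyfront [0.5619 0.1735 0.032 ]
kL [0.5774 0.1554 0.032 ]
kR [0.5782 0.1875 0.032 ]
tip [0.6309 0.1664 0.028 ]
```

servo_tool(delta_pos=[[-0.002,0.03,-0.005],[0,0.03,0],[0,0.014,0],[0,0.005,0],[0,0,0]], dr=[[-0.3,0,0.4],[0,0,0],[0,0,0],[0,0,0],[0,0,0]], grip=[0.72,0.72,0.72,0.72,0.72])

```text
t: 17.92
tool_pos: [0.5792, 0.2936, 0.0419]
tool_rot: [-1.568, 0.019, -0.025]
contact_force: [0.3, -0.7, 1.1]
opening: 0.0614
```

```bash
python3 - <<'E'
from h import *
rem(.581,.2945,.034,-1.5)
im=ctrl.get_image("wrist")[:,:,::-1]
cv2.imwrite("pics/t_wrist.png",im)
E
```

```text
t 17.93 pos [0.5792 0.2936 0.0419] open 0.0614 F [ 0.3 -0.7  1.1] | d_tool [0.0018 0.0079 0.0009] dr [-0.14 -0.13  0.21]
```

View pics/t_wrist.png

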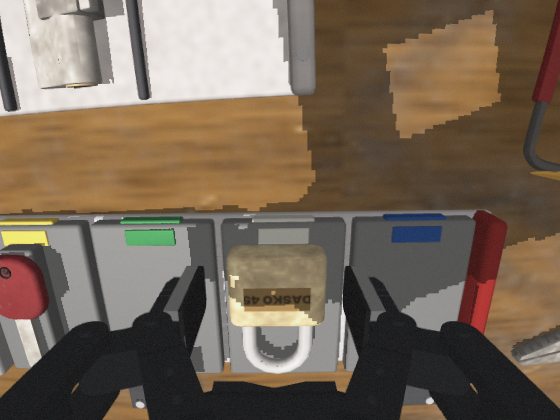

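servo_tool(delta_pos=[[0.001,0.007,0],[0,0.002,0],[0,0,0],[0,0,0],[0,0,0]], dr=[[0,0,0.2],[0,0,0],[0,0,0],[0,0,0],[0,0,0]], grip=[0.72,0.72,0.4,0.4,0.4])

```text
t: 18.6
tool_pos: [0.5825, 0.2946, 0.0356]
tool_rot: [-1.566, 0.018, -0.026]
contact_force: [-0.4, -0.2, -0.6]
opening: 0.0434
```

servo_tool(delta_pos=[[0,0,0],[0,-0.01,0],[0,-0.015,0],[0,0,0]], dr=[[0,0,0],[0,0,0],[0,0,0],[0,0,0]], grip=[0.4,0.4,0.4,0.4])

```text
t: 19.1
tool_pos: [0.5821, 0.2943, 0.0621]
tool_rot: [-1.566, 0.019, -0.026]
contact_force: [0.5, 0.2, -1.2]
opening: 0.0429
```

```bash
python3 - <<'E'
from h import *
rem(.581,.2945,.034,-1.5)
im=ctrl.get_image("wrist")[:,:,::-1]
cv2.imwrite("pics/u_wrist.png",im)
E
```

```text
t 19.1 pos [0.5821 0.2943 0.0621] open 0.0429 F [ 0.5  0.2 -1.2] | d_tool [-0.0011  0.0281  0.0001] dr [-0.25 -0.12  0.27]
```

View pics/u_wrist.png

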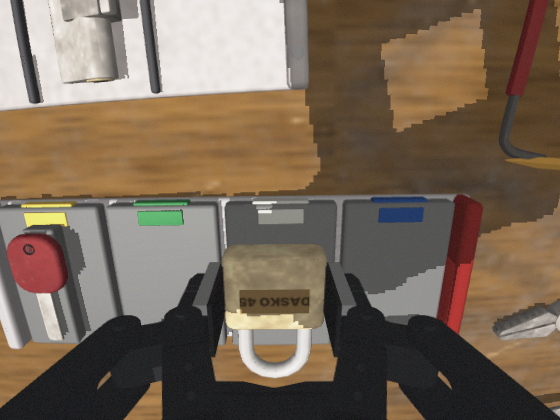

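servo_tool(delta_pos=[[0,-0.025,0],[-0.02,-0.025,-0.03],[-0.035,0,-0.035],[-0.035,0,-0.035],[-0.03,0,-0.035]], dr=[[0,0,0.2],[0,-1.5,0],[0,-1.4,0],[0,0,0],[0,0,0]], grip=[0.4,0.4,0.4,0.4,0.4])

```text
t: 19.77
tool_pos: [0.4601, 0.1558, 0.1117]
tool_rot: [-1.568, -0.021, 0.021]
contact_force: [-0.5, -0.0, -1.5]
opening: 0.0429
```

servo_tool(delta_pos=[[0,0,0]], dr=[[0,0,0]], grip=[0.4])

```text
t: 19.9
tool_pos: [0.4576, 0.1541, 0.1104]
tool_rot: [-1.568, -0.018, 0.021]
contact_force: [0.6, -0.2, -2.0]
opening: 0.0434
```

```bash
python3 - <<'E'
from h import *
rem(.4405,.144,.0276,1.4)
im=ctrl.get_image("wrist")[:,:,::-1]
cv2.imwrite("pics/v_wrist.png",im)
E
```

```text
t 19.9 pos [0.4576 0.1541 0.1104] open 0.0434 F [ 0.6 -0.2 -2. ] | d_tool [-0.0173  0.0828 -0.0097] dr [-0.13  0.04 -0.13]
```

View pics/v_wrist.png

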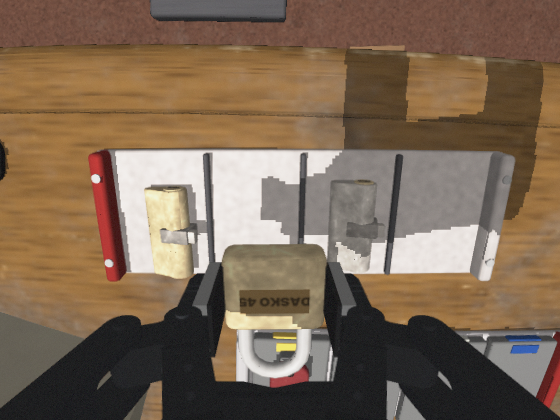

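servo_tool(delta_pos=[[-0.0175,0.01,-0.01],[0,0.025,0],[0,0.02,0],[0,0.008,0],[0,0,0]], dr=[[0,0,0],[0,0,0],[0,0,0],[0,0,0],[0,0,0]], grip=[0.4,0.4,0.4,0.4,0.4])

```text
t: 20.58
tool_pos: [0.4466, 0.1474, 0.0496]
tool_rot: [-1.566, -0.027, 0.017]
contact_force: [-0.0, -0.4, -0.6]
opening: 0.0434
```

```bash
python3 - <<'E'
from h import *
rem(.4405,.144,.0276,1.4)
im=ctrl.get_image("wrist")[:,:,::-1]
cv2.imwrite("pics/w_wrist.png",im)
E
```

```text
t 20.57 pos [0.4466 0.1474 0.0496] open 0.0434 F [-0.  -0.4 -0.6] | d_tool [-0.0062  0.022  -0.0033] dr [-0.29  0.21  0.39]
```

View pics/w_wrist.png

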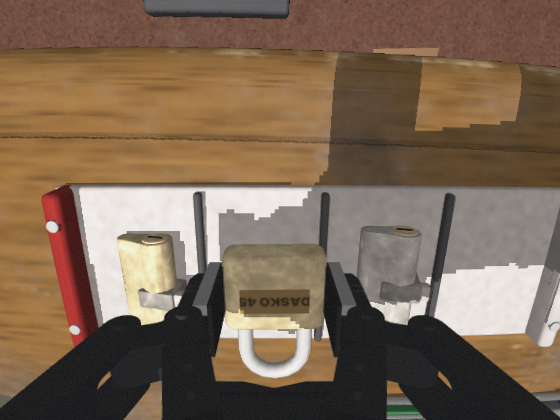

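servo_tool(delta_pos=[[-0.007,0.004,-0.002],[0,0.008,0],[0,0.006,0],[0,0,0]], dr=[[-0.2,0.2,0.4],[0,0,0],[0,0,0],[0,0,0]], grip=[0.4,0.4,0.4,0.4])

```text
t: 21.12
tool_pos: [0.441, 0.1456, 0.0327]
tool_rot: [-1.569, -0.022, 0.016]
contact_force: [0.4, 0.2, -0.8]
opening: 0.0431
```

```bash
python3 - <<'E'
from h import *
rem(.4405,.145,.0276,1.4)
im=ctrl.get_image("wrist")[:,:,::-1]
cv2.imwrite("pics/x_wrist.png",im)
E
```

```text
t 21.12 pos [0.441  0.1456 0.0327] open 0.0431 F [ 0.4  0.2 -0.8] | d_tool [-0.0005  0.0051 -0.0006] dr [-0.11  0.01  0.21]
```

View pics/x_wrist.png

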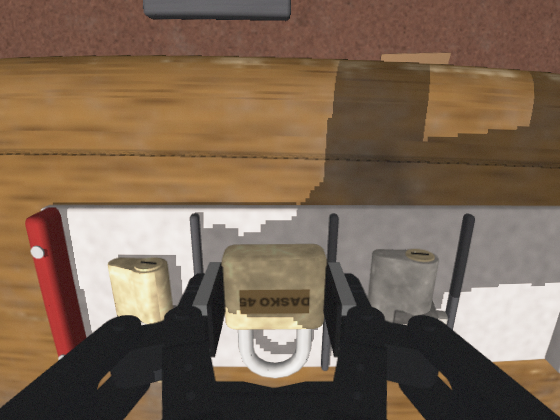

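servo_tool(delta_pos=[[0,0.003,-0.001],[0,0.0025,0],[0,0,0],[0,0,0],[0,0,0]], dr=[[0,0,0.2],[0,0,0],[0,0,0],[0,0,0],[0,0,0]], grip=[0.4,0.4,0.4,0.59,0.59])

```text
t: 21.8
tool_pos: [0.4425, 0.1447, 0.0281]
tool_rot: [-1.568, -0.021, 0.017]
contact_force: [-0.6, 0.4, -0.3]
opening: 0.0504
```

servo_tool(delta_pos=[[0,0,0],[0,-0.02,0],[0,-0.03,0],[0,-0.03,0],[0,-0.02,0]], dr=[[0,0,0],[0,0,0],[0,0,0],[0,0,0],[0,0,0]], grip=[0.59,0.59,0.59,0.59,0.59])

```text
t: 22.42
tool_pos: [0.4407, 0.1442, 0.1291]
tool_rot: [-1.569, -0.018, 0.02]
contact_force: [0.4, 0.1, -0.8]
opening: 0.0503
```

```bash
python3 - <<'E'
from h import *
rem(.437,.205,.022,1.4)
c=cam('wrist')
im=ctrl.get_image("wrist")[:,:,::-1]
cv2.imwrite("pics/y_wrist.png",im)
import pickle; pickle.dump(c,open('c.pkl','wb'))
E
```

```text
t 22.43 pos [0.4407 0.1442 0.1291] open 0.0503 F [ 0.4  0.1 -0.8] | d_tool [-0.0022  0.1071  0.0609] dr [-0.1  -0.   -0.08]
```

View pics/y_wrist.png

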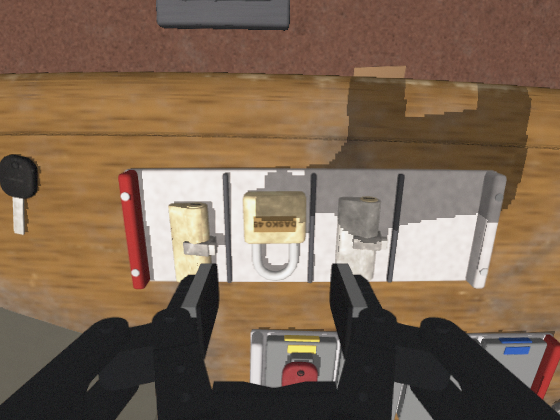

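servo_tool(delta_pos=[[0.035,0,0.005],[0.035,0,0.008],[0.035,0,0.008],[0.033,0.01,0.007],[0,0,0]], dr=[[0,1.5,0],[0,1.4,0],[0,0,0],[0,0,0],[0,0,0]], grip=[0.52,0.52,0.52,0.52,0.52], grip_force=30)

```text
t: 23.1
tool_pos: [0.5845, 0.1723, 0.1205]
tool_rot: [-1.568, 0.018, -0.025]
contact_force: [0.4, -0.1, -0.4]
opening: 0.044
```

```bash
python3 - <<'E'
from h import *
rem(.581,.171,.038,-1.5)
c=cam('wrist')
im=ctrl.get_image("wrist")[:,:,::-1]
cv2.imwrite("pics/z_wrist.png",im)
import pickle; pickle.dump(c,open('c.pkl','wb'))
E
```

```text
t 23.1 pos [0.5845 0.1723 0.1205] open 0.044 F [ 0.4 -0.1 -0.4] | d_tool [-0.0035  0.0825 -0.0014] dr [-0.16 -0.09  0.25]
```

View pics/z_wrist.png

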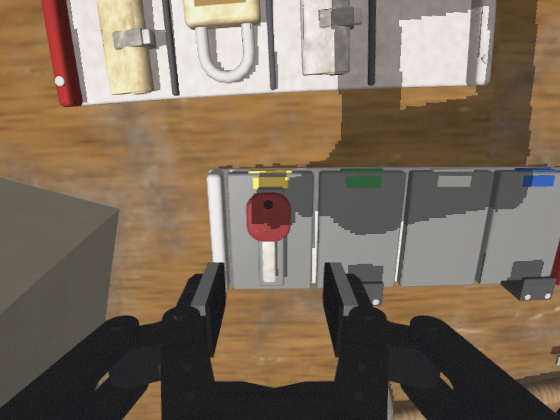

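```bash
python3 - <<'E'
from rk import *
c=pickle.load(open('c.pkl','rb'))
for n,uv,z in [('keyfront',(268,193),.032),('kL',(246,217),.032),('kR',(291,217),.032),('headback',(268,241),.032),('tip',(268,283),.029)]: print(n,unproj('wrist',[uv],z,c)[0].round(4))
E
```

```text
keyfront [0.5634 0.1687 0.032 ]
kL [0.5792 0.1538 0.032 ]
kR [0.58   0.1832 0.032 ]
headback [0.5965 0.1676 0.032 ]
tip [0.6299 0.1665 0.029 ]
```

servo_tool(delta_pos=[[-0.0035,0.03,-0.002],[0,0.025,0],[0,0.01,0],[0,0,0]], dr=[[-0.1,0,0.2],[0,0,0],[0,0,0],[0,0,0]], grip=[0.52,0.52,0.52,0.52])

```text
t: 23.65
tool_pos: [0.578, 0.1703, 0.0557]
tool_rot: [-1.57, 0.02, -0.023]
contact_force: [0.4, -0.1, -0.2]
opening: 0.0443
```

```bash
python3 - <<'E'
from h import *
rem(.581,.171,.038,-1.5)
im=ctrl.get_image("wrist")[:,:,::-1]
cv2.imwrite("pics/aa_wrist.png",im)
E
```

```text
t 23.65 pos [0.578  0.1703 0.0557] open 0.0443 F [ 0.4 -0.1 -0.2] | d_tool [0.003  0.0177 0.0008] dr [-0.07 -0.05  0.09]
```

View pics/aa_wrist.png

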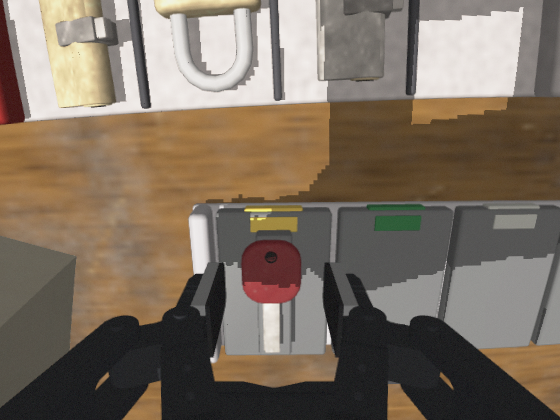

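servo_tool(delta_pos=[[0.003,0.01,-0.0005],[0,0.007,0],[0,0.002,0],[0,0,0]], dr=[[0,0,0],[0,0,0],[0,0,0],[0,0,0]], grip=[0.52,0.52,0.52,0.52])

```text
t: 24.2
tool_pos: [0.5835, 0.1701, 0.0388]
tool_rot: [-1.569, 0.016, -0.027]
contact_force: [0.4, -0.2, 0.0]
opening: 0.0445
```

```bash
python3 - <<'E'
from h import *
rem(.581,.1695,.037,-1.5)
E
```

```text
t 24.2 pos [0.5835 0.1701 0.0388] open 0.0445 F [ 0.4 -0.2  0. ] | d_tool [-0.0025  0.0018 -0.0006] dr [-0.13 -0.05  0.4 ]
```

servo_tool(delta_pos=[[-0.003,0.0025,-0.0005],[0,0,0],[0,0,0],[0,0,0],[0,0,0]], dr=[[0,0,0.3],[0,0,0],[0,0,0],[0,0,0],[0,0,0]], grip=[0.52,0.3,0.25,0.25,0.25], grip_force=30)

```text
t: 24.82
tool_pos: [0.5806, 0.1697, 0.0366]
tool_rot: [-1.568, 0.019, -0.023]
contact_force: [0.5, -0.7, -0.6]
opening: 0.0274
```

```bash
python3 - <<'E'
from h import *
rem(.581,.1695,.037,-1.5)
im=ctrl.get_image("wrist")[:,:,::-1]
cv2.imwrite("pics/ab_wrist.png",im)
E
```

```text
t 24.82 pos [0.5806 0.1697 0.0366] open 0.0274 F [ 0.5 -0.7 -0.6] | d_tool [ 0.0004 -0.0004 -0.0002] dr [-0.14 -0.05  0.13]
```

View pics/ab_wrist.png

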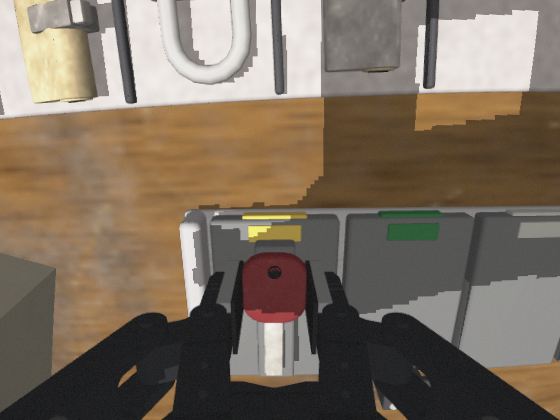

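servo_tool(delta_pos=[[0,-0.008,0],[0,-0.015,0],[0,-0.02,0],[0,-0.02,0],[0,0,0]], dr=[[0,0,0],[0,0,0],[0,0,0],[0,0,0],[0,0,0]], grip=[0.25,0.25,0.25,0.25,0.25])

```text
t: 25.5
tool_pos: [0.5818, 0.1698, 0.1065]
tool_rot: [-1.568, 0.016, -0.026]
contact_force: [-0.3, 0.0, 0.5]
opening: 0.0276
```

```bash
python3 - <<'E'
from h import *
rem(.581,.1695,.037,-1.5)
im=ctrl.get_image("wrist")[:,:,::-1]
cv2.imwrite("pics/ac_wrist.png",im)
E
```

```text
t 25.5 pos [0.5818 0.1698 0.1065] open 0.0276 F [-0.3  0.   0.5] | d_tool [-0.0008  0.0695 -0.0004] dr [-0.18 -0.04  0.36]
```

View pics/ac_wrist.png

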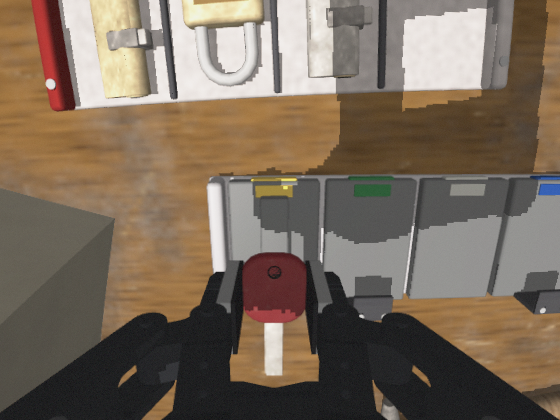

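servo_tool(delta_pos=[[-0.033,0,0.022],[-0.035,0,0.026],[-0.035,0,0.026],[-0.035,0,0.025],[0,0,0]], dr=[[0,-1.5,0.3],[0,-1.4,0],[0,0,0],[0,0,0],[0,0,0]], grip=[0.25,0.25,0.25,0.25,0.25])

```text
t: 26.18
tool_pos: [0.4368, 0.2691, 0.1022]
tool_rot: [-1.57, -0.014, 0.023]
contact_force: [-0.6, -0.7, 0.1]
opening: 0.0276
```

```bash
python3 - <<'E'
from h import *
rem(.4366,.268,.020,1.4)
c=cam('wrist')
im=ctrl.get_image("wrist")[:,:,::-1]
cv2.imwrite("pics/ad_wrist.png",im)
import pickle; pickle.dump(c,open('c.pkl','wb'))
E
```

```text
t 26.18 pos [0.4368 0.2691 0.1022] open 0.0276 F [-0.6 -0.7  0.1] | d_tool [-0.0003  0.0822 -0.0011] dr [-0.07 -0.07 -0.34]
```

View pics/ad_wrist.png

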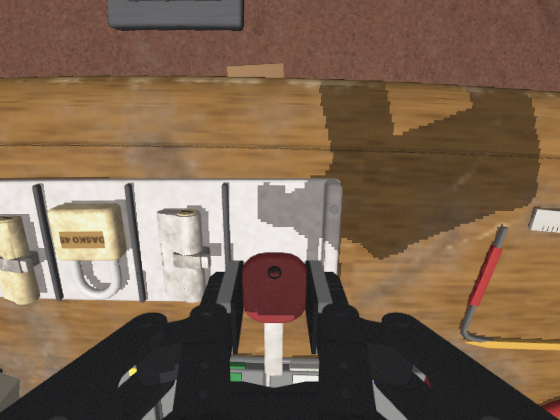

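servo_tool(delta_pos=[[0,0.03,-0.001],[0,0.022,0],[0,0.01,0],[0,0,0]], dr=[[0,0,-0.2],[0,0,0],[0,0,0],[0,0,0]], grip=[0.25,0.25,0.25,0.25])

```text
t: 26.72
tool_pos: [0.4417, 0.2658, 0.0393]
tool_rot: [-1.57, -0.016, 0.014]
contact_force: [0.1, 0.7, -0.2]
opening: 0.0274
```

```bash
python3 - <<'E'
from h import *
rem(.4366,.268,.021,1.4)
im=ctrl.get_image("wrist")[:,:,::-1]
cv2.imwrite("pics/ae_wrist.png",im)
E
```

```text
t 26.73 pos [0.4417 0.2658 0.0393] open 0.0274 F [ 0.1  0.7 -0.2] | d_tool [-0.0051  0.0183  0.0024] dr [-0.04 -0.31  0.07]
```

View pics/ae_wrist.png

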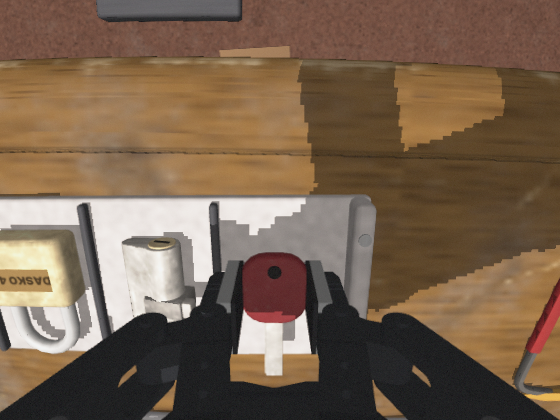

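servo_tool(delta_pos=[[-0.005,0.006,0.003],[0,0.006,0],[0,0.003,0],[0,0,0]], dr=[[0,-0.3,0],[0,0,0],[0,0,0],[0,0,0]], grip=[0.25,0.25,0.25,0.25])

```text
t: 27.28
tool_pos: [0.4384, 0.2697, 0.0261]
tool_rot: [-1.568, -0.024, 0.015]
contact_force: [0.5, -0.4, -0.6]
opening: 0.0274
```

```bash
python3 - <<'E'
from h import *
rem(.4366,.268,.021,1.4)
im=ctrl.get_image("wrist")[:,:,::-1]
cv2.imwrite("pics/af_wrist.png",im)
E
```

```text
t 27.27 pos [0.4384 0.2697 0.0261] open 0.0274 F [ 0.5 -0.4 -0.6] | d_tool [-0.0019  0.0051 -0.0017] dr [-0.15  0.01  0.34]
```

View pics/af_wrist.png

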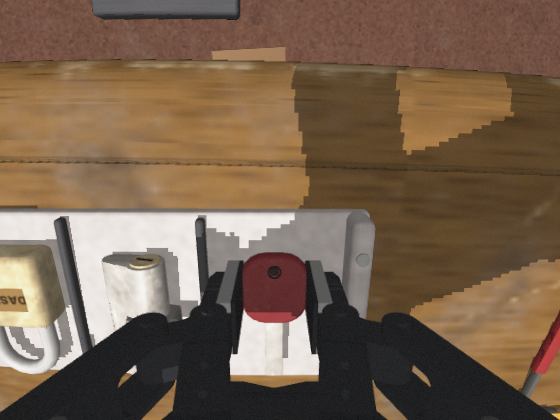

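servo_tool(delta_pos=[[-0.001,0.003,-0.0005],[0,0.002,0],[0,0,0]], dr=[[0,0,0.3],[0,0,0],[0,0,0]], grip=[0.25,0.25,0.25])

```text
t: 27.7
tool_pos: [0.438, 0.2694, 0.0219]
tool_rot: [-1.568, -0.02, 0.018]
contact_force: [0.1, 0.9, -0.2]
opening: 0.0276
```

```bash
python3 - <<'E'
from h import *
rem(.4366,.268,.020,1.4)
E
```

```text
t 27.7 pos [0.438  0.2694 0.0219] open 0.0276 F [ 0.1  0.9 -0.2] | d_tool [-0.0015  0.0019 -0.0013] dr [-0.16  0.01  0.07]
```

servo_tool(delta_pos=[[0,0.0025,0],[0,0,0],[0,0,0],[0,0,0],[0,0,0]], dr=[[0,0,0],[0,0,0],[0,0,0],[0,0,0],[0,0,0]], grip=[0.25,0.25,0.4,0.4,0.4])

```text
t: 28.32
tool_pos: [0.4384, 0.2695, 0.0217]
tool_rot: [-1.569, -0.019, 0.02]
contact_force: [0.0, -0.8, -0.2]
opening: 0.0343
```

```bash
python3 - <<'E'
from h import *
rem(.4366,.268,.020,1.4)
im=ctrl.get_image("wrist")[:,:,::-1]
cv2.imwrite("pics/ag_wrist.png",im)
E
```

```text
t 28.32 pos [0.4384 0.2695 0.0217] open 0.0343 F [ 0.  -0.8 -0.2] | d_tool [-0.0018  0.0017 -0.0015] dr [-0.12  0.02 -0.01]
```

View pics/ag_wrist.png

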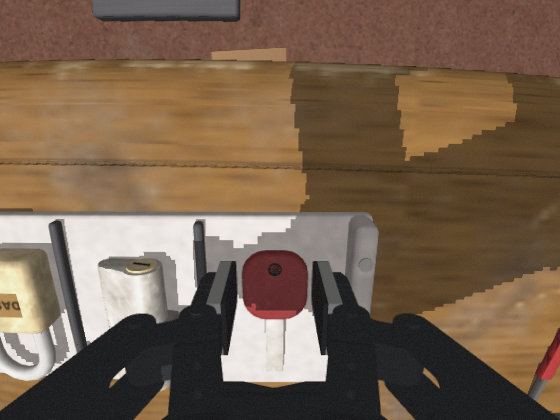

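Key released. I'll retreat straight up and check.

servo_tool(delta_pos=[[0,-0.01,0],[0,-0.02,0],[0,-0.04,0],[0,-0.05,0],[0,-0.05,0]], dr=[[0,0,0],[0,0,0],[0,0,0],[0,0,0],[0,0,0]], grip=[0.4,0.4,0.4,0.4,0.4])

```text
t: 29.0
tool_pos: [0.4354, 0.2678, 0.193]
tool_rot: [-1.573, -0.012, 0.027]
contact_force: [1.4, 0.8, 0.1]
opening: 0.0341
```

servo_tool(delta_pos=[[0,0,-0.03],[0,0,-0.03],[0,0,-0.03],[0,0,0],[0,0,0]], dr=[[0,0,0],[0,0,0],[0,0,0],[0,0,0],[0,0,0]], grip=[0.4,0.4,0.4,0.4,0.4])

```text
t: 29.62
tool_pos: [0.4413, 0.1776, 0.2041]
tool_rot: [-1.567, -0.026, 0.015]
contact_force: [-0.3, -0.0, 0.1]
opening: 0.0346
```

```bash
python3 - <<'E'
from h import *
rem(.4366,.268,.020,1.4)
c=cam('wrist')
im=ctrl.get_image("wrist")[:,:,::-1]
cv2.imwrite("pics/ah_wrist.png",im)
cv2.imwrite("pics/ah1.png",cv2.resize(im[130:280,60:440],None,fx=2.1,fy=2.1,interpolation=cv2.INTER_CUBIC))
import pickle; pickle.dump(c,open('c.pkl','wb'))
E
```

```text
t 29.62 pos [0.4413 0.1776 0.2041] open 0.0346 F [-0.3 -0.   0.1] | d_tool [-0.0025  0.1841  0.0905] dr [-0.21  0.09  0.42]
```

View pics/ah_wrist.png

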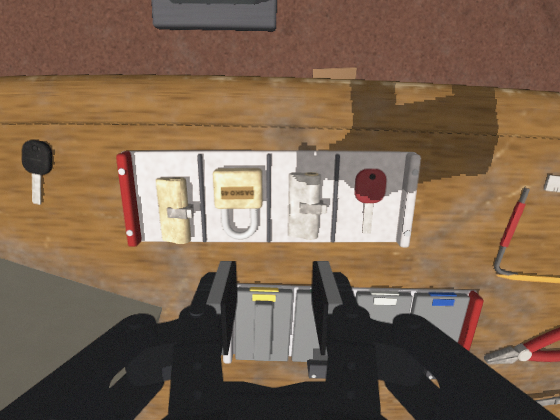

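```bash
python3 - <<'E'
from rk import *
c=pickle.load(open('c.pkl','rb'))
r=[((201,156),(204,241)),((269,156),(269,241)),((337,156),(334,241))]
print('cyl');rack(c,r,[(172,179),(175,243),(305,174),(303,238)],.025)
print('pad');rack(c,r,[(238,170),(239,240)],.024)
print('key');rack(c,r,[(370,169),(367,232)],.012)
E
```

```text
cyl
centre [0.4555 0.1733 0.013 ]
(172, 179) [0.4344 0.0856 0.025 ] rack xy [-0.0233 -0.0872]
(175, 243) [0.4969 0.0845 0.025 ] rack xy [ 0.0392 -0.0899]
(305, 174) [0.4268 0.2049 0.025 ] rack xy [-0.0279  0.0323]
(303, 238) [0.4885 0.2064 0.025 ] rack xy [0.0338 0.0322]
pad
centre [0.4555 0.1733 0.013 ]
(238, 170) [0.425  0.1451 0.024 ] rack xy [-0.0312 -0.0274]
(239, 240) [0.4925 0.1457 0.024 ] rack xy [ 0.0363 -0.0285]
key
centre [0.4555 0.1733 0.013 ]
(370, 169) [0.4231 0.2666 0.012 ] rack xy [-0.0301  0.0941]
(367, 232) [0.486  0.2706 0.012 ] rack xy [0.0329 0.0966]
```

View pics/ah1.png

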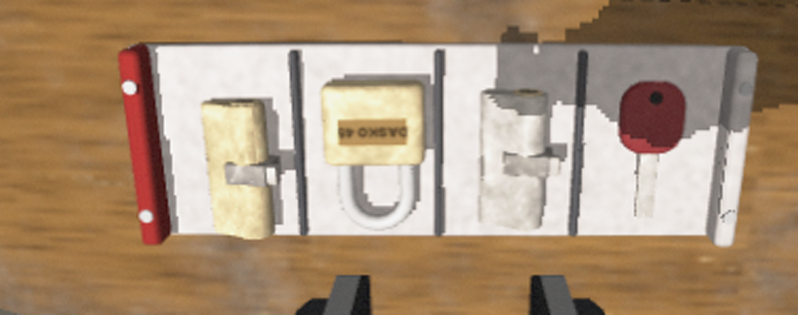

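```bash
python3 - <<'E'
from h import *
im=ctrl.get_image("side")[:,:,::-1]
u=proj('side',[[.4555,.1733,.02]])[0].astype(int); print(u)
cv2.imwrite("pics/ai.png",cv2.resize(im[u[1]-35:u[1]+35,u[0]-45:u[0]+45],None,fx=8,fy=8,interpolation=cv2.INTER_CUBIC))
E
```

```text
[326 188]
```

View pics/ai.png

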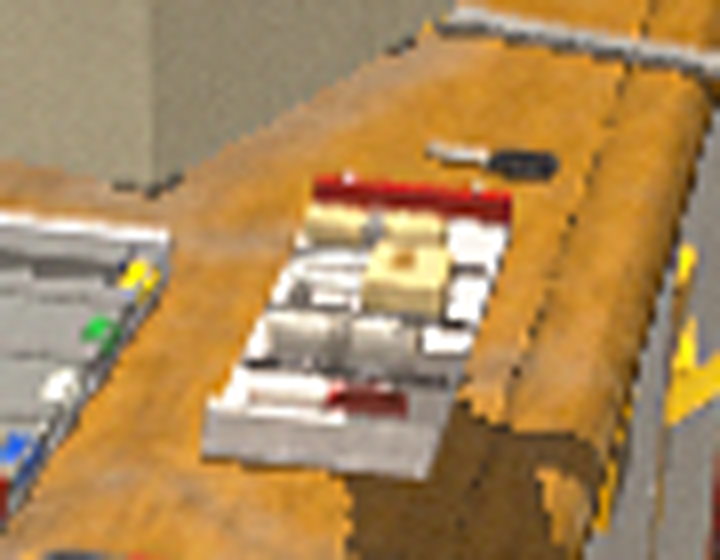

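The side view shows all four lying flat in their bays and the gripper clear of everything. I'll hand the job in.

```bash
python3 - <<'E'
from station import ctrl
print(ctrl.finish_job(), ctrl.get_obs()['t'])
E
```

```text
the job is handed in; nothing more can be done
the job is handed in; nothing more can be done
```

I moved all four jobs from the queue tray to the rack, keeping their order from the red end: brass cylinder, padlock, nickel cylinder, red-headed key. Both cylinders were drawn forward about 26 mm before I lifted them. The job was handed in at about 30 s of the 88 s allowed.

My last wrist picture gave these offsets from each bay's middle:

| Job | Front to back (limit 18 mm) | Along the row (limit 15 mm) |
|---|---|---|
| Brass cylinder | 8 mm | 7.5 mm |
| Padlock | 3 mm | 4 mm |
| Nickel cylinder | 3 mm | under 1 mm |
| Key | 1 mm | 1 mm |

- **Lying flat:** the wrist and side pictures show all four flat and pointing front to back. The gripper was clear, about 0.2 m up.
- **Least margin:** the brass cylinder is the furthest off-centre. I set it about 5 mm towards the middle so the fingers would clear the red end block. Its cam lies close to the ridge and may be touching it.
- **Disagreements:** the wrist and top cameras differed by 2–6 mm at first, mostly because the arm was still settling. After new pictures with the arm settled, they differed by about 3 mm in the rack's centre. The gripper also read 2–4 mm less than the stated width on every job.

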